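# Load two deep sockets into a sprung socket magazine

### The job

Load the two slim deep sockets into the socket magazine: draw its sprung follower back by the tab until the catch holds it, easing off as soon as you feel the back stop and not hauling against it, and take your hand off. Set both sockets down upright in the channel between end stop and follower without dropping them, then press the catch button so that the follower closes on them and holds them in a tight row against the end stop. Leave the thick socket, the screwdriver and the oil bottle where they are.

Things in the scene. Friction and masses are not known exactly. Their poses are not given: they have to be found in the camera images.
- track: Socket magazine fixed to the bench: board 190 x 110 x 8 mm with an open-topped aluminium channel. Origin on the bench plane under the inner face of the end stop, on the channel's centre line; x along the channel, the way the follower is pulled back; y to the button's side; z up. The end stop spans x -10 to 0, up to z = 30 mm. All x, y, z in these notes are in this frame unless said otherwise.
- channel_floor (a point): Point on the channel's floor, on its centre line, 30 mm from the end stop; axes as the track's. Floor 8 mm above the bench; channel 27 mm wide inside (y -13.5 to 13.5), walls 4 mm thick with tops 30 mm above the bench. The sockets go here, between end stop and follower.
- catch_bar (a point): Middle of the steel bar beside the channel (22 mm above the bench). A catch with a rubber back stop (y 20 to 58, up to z = 46 mm) is clamped on it, its setting unknown: it catches the follower at 52 to 72 mm of pull. The ear rides over the tooth (a few N more), then 2 to 3 mm farther meets the stop: a sharp rise of force. Over 18 N on the stop is too hard. Let go, it settles back up to 4 mm, held.
- follower: Steel follower in the channel, sprung to the end stop (4 N forward, 80 N/m, 8 to 10 N caught), damped: closes by itself in about 1 s. Origin on the bench plane under its front face, axes as the track's: its x in the track frame is the gap to the end stop, 12 mm at the start, 44 on two sockets. In its own frame: block x 0 to 55, 24 wide, top z = 30; front plate x 0 to 8, to z = 44; ear x 30 to 36, y 8 to 36, z 32 to 42 mm.
- tab (a point): Point on the follower's upright pull tab, on its middle plane, 65 mm above the bench, 45 mm behind the follower's front face. The tab is a steel plate 10 mm thick along the channel (x), 20 mm wide (y), standing from 30 to 85 mm above the bench; axes as the track's. Fingertips kept more than 44 mm above the bench clear the ear and the front plate.
- button_top (a point): Centre of the top of the round black catch-release button, diameter 20 mm, 54 mm above the bench, at x = 145, y = 60 mm in the track's frame. Sprung: about 2 N to start, 5 N fully down; travel 10 mm downwards; the catch lets go after 5 to 7 mm. It rises again when let go.
- socket_a_mid (a point): Centre (half-way up) of a slim deep socket: plain steel cylinder, diameter 22 mm, 60 mm tall, about 0.11 kg, standing upright on the bench; z along its axis.
- socket_b_mid (a point): Centre of the other slim deep socket, the same as the first.
- thick_socket_mid (a point): Centre of a thicker deep socket, diameter 33 mm, 60 mm tall, which does not fit the channel; it stays where it is.
- screwdriver_grip (a point): Handle of a screwdriver lying on the bench, 26 mm thick, 200 mm long overall; the point lies 13 mm above the bench and x points along it to the tip, 140 mm away. It stays where it is.
- oil_bottle: White oil bottle, diameter 48 mm, 110 mm tall, standing; origin at the centre of its underside. It stays where it is.
Not all that is in view belongs to the job. What is shaped like the part that bears socket_b_mid but orange is not meant.

How it is judged (in metres and radians):
On the way, in this order (a step that is already met when the one before it is completed fails the run):
1. the follower is drawn back and stays back on its catch with the hand off it (x of follower in the frame of track above 0.06 m and contact force between the fingers and follower below 0.3 N), for 0.3 s.
2. both slim sockets stand upright in the track between end stop and follower, the follower still held back by its catch (x of follower in the frame of track above 0.06 m and y of socket_a_mid in the frame of track between -0.0045 and 0.0045 m and z of socket_a_mid in the frame of track between 0.034 and 0.042 m and angle between each of socket_a_mid, socket_b_mid's own z axis and vertical below 0.09 rad and x of each of socket_a_mid, socket_b_mid in the frame of track above 0.008 m and x of each of socket_a_mid, socket_b_mid in the frame of follower below -0.008 m and y of socket_b_mid in the frame of track between -0.0045 and 0.0045 m and z of socket_b_mid in the frame of track between 0.034 and 0.042 m), for 0.2 s.
At the end, for the whole second after the job is handed in: Both slim sockets stand upright (within 5 degrees) on the channel floor in a row against the end stop (centres 11 and 33 mm from it, within 3 mm), the follower closed on them (44 mm from the end stop, within 3 mm), all at rest (x of follower in the frame of track between 0.041 and 0.047 m and linear speed of follower below 0.01 m/s and y of socket_a_mid in the frame of track between -0.0045 and 0.0045 m and z of socket_a_mid in the frame of track between 0.034 and 0.042 m and angle between each of socket_a_mid, socket_b_mid's own z axis and vertical below 0.09 rad and (x of socket_a_mid in the frame of track between 0.008 and 0.014 m or x of socket_a_mid in the frame of track between 0.03 and 0.036 m) and linear speed of each of socket_a, socket_b below 0.02 m/s and y of socket_b_mid in the frame of track between -0.0045 and 0.0045 m and z of socket_b_mid in the frame of track between 0.034 and 0.042 m and (x of socket_b_mid in the frame of track between 0.008 and 0.014 m or x of socket_b_mid in the frame of track between 0.03 and 0.036 m) and horizontal distance between socket_a_mid and socket_b_mid above 0.019 m); the robot touches nothing.
It fails at once if the follower is pulled hard against its back stop (more than 18 N on the catch or stop) (contact force between follower and track above 18 N).
It fails at once if a slim socket is dropped or knocked about (moves faster than 0.5 m/s out of the fingers) (linear speed of socket_a above 0.5 m/s and contact force between the fingers and socket_a below 0.2 N).
It fails at once if a slim socket is dropped or knocked about (moves faster than 0.5 m/s out of the fingers) (linear speed of socket_b above 0.5 m/s and contact force between the fingers and socket_b below 0.2 N).
It fails at once if the thick socket, the screwdriver or the oil bottle is shifted by more than 20 mm (distance of any of thick_socket_mid, screwdriver_grip, oil_bottle from where it was at the start of the episode above 0.02 m).
It also fails if it takes over 72 s, if anything falls off the work surface, if the arm or the gripper's body presses on something with over 40 N, if the wrist force passes 120 N, or if a joint passes its speed limit or range.

### The arm

A 6-joint arm with a two-finger parallel gripper is mounted at the origin on the work surface. World frame = base frame: x ahead of the robot, y to its left, z up, the work surface at z = 0. Lengths are in mm, angles in rad, forces in N, time in s.
With the tool pointing down it reaches from about 350 to 775 mm from the base axis. Payload 5.5 kg.
Tool frame: the origin (TCP) lies between the finger pads; the fingertips stand 8 mm ahead of it and the grasp point (between the pads) lies 11 mm behind it; z points along the fingers, x is the direction in which the jaws open and shut, and the axes are right-handed (so a half turn about z gives the same grasp; the last joint's range is limited). The gripper opens to 85 mm and grips with 20 to 120 N. Pads are 22 mm wide; open, the fingers measure 114 mm over their backs; the gripper's body (76 mm by 85 mm) begins 54 mm behind the grasp point. The pads swing forward as they close: fully open they stand 13 mm farther back than shut.
Start: joints at [1.144, 0.313, 0.046, 1.304, 0, 1.431], TCP at [162.682, 551.548, 239.323] pointing down, gripper open.
Joint ranges: [-2.76, 2.76], [-0.86, 1.69], [-1.03, 1.26], [-2.2, 2.34], [-1.47, 1.5], [-3.14, 3.14]. Speed limits (rad/s): [2.57, 2.57, 3.14, 3.14, 3.14, 3.14].

### API

Orientations are given as [roll, pitch, yaw] about the fixed x, y, z axes, in that order (R = Rz(yaw) Ry(pitch) Rx(roll)).
In Python, from cell import bot gives the robot as it stands.
- The arm moves only by the tool jog_arm, never from a script. Its argument "commands" is a list of rows, each a list of 3 entries, a list of its own where there are three numbers: the shift along the tool's x, y, z each as a share of 0.5 m, from -1 to 1, then the turn, a rotation vector about the tool's x, y, z each as a share of 90 degrees, from -1 to 1, then the opening, from -1 (shut) to 1 (fully open), so that 0 is half open. In form: [[[tx, ty, tz], [rx, ry, rz], jaw], ...]. A call has 1 to 8 rows; each row is the pose to reach, as a shift and turn from the pose commanded when the call began, along the tool's axes at that moment; what a row does not reach only later rows make up. A row lasts 1/10 s, in which the tool goes at most 50 mm and 8.59 degrees, less where a joint would pass 70% of its speed; a pose out of reach is approached as far as the arm can. A call with a number of a shift or a turn outside -1 to 1 is refused whole. A call with a gripper value outside its range is refused whole. The fingers move at their own pace and stop on an object; "grip_force" is the grip in N (left out, the last holds). Time passes only in rows, so rows that repeat a pose let the fingers close. It gives the time, the measured TCP pose, the force and the opening at its end, in the units of the state.
- bot.read_state(): the state, without advancing time (a new reading comes with each control period).
- bot.capture(name): name is "scene" or "side" or "wrist"; returns (picture, depth): 420x560x3 uint8, blue, green, red; 420x560 float32, mm along the optical axis (not along the pixel's ray), 0 where there is no reading.
- bot.camera_params(name): a dict with "fx", "fy", "cx", "cy" (pixels), "origin" and "attitude" of the camera in the world. Camera axes: x right, y up, looking along -z (the intrinsics and any distortion apply to the point x, -y, -z); pixel columns grow to the right and rows downward; lengths in mm; the calibration is good to about 2 mm. A picture is of the moment at which its call begins: read the wrist's pose just before it. camera_params takes no time and is no camera call; for the wrist camera it gives the pose at the moment of the call.
- bot.finish_job(): hands the job in, once; it reports no verdict.
Trained networks look in the newest picture that a camera, given by its name, has taken for a name from the list of things; names that differ only in an ending like _2 or _b are one class to them, and where a whole thing is asked for, a point or a joint stands for the part that bears it (a point fixed in the world has none). Each returns a list of dicts, best first, with "confidence" (0 to 1); they miss things now and then, are a little off and sometimes report something else, mostly with a low value. They report only what shows in the picture. A call takes as long as a camera call. They do not tell look-alikes from the thing itself.
- bot.boxes_of(camera, query): "point" ([x, y, z] in mm, in world coordinates, good to about 4 mm: the middle of the surface that is visible of it).
- bot.regions_of(camera, query): "mask" (420x560 bool, what is visible of it).
- bot.landmark_of(camera, query): "point" ([x, y, z] in mm, in world coordinates, good to about 4 mm: a listed point, or the origin of a listed thing).
The state is a dict: "t": time; "qpos": joint angles; "joint_vel": joint speeds; "joint_efforts": joint torques, N m; "position": TCP position; "tcp_rot": TCP orientation; "wrist_force": force on the tool from outside, world axes, zero at the start; "wrist_torque": the same for the moment, N m; "opening": opening from 0.0 (shut) to 1.0 (fully open).
Only numpy, scipy, OpenCV 4.12 (cv2) and the standard library are available. Lean on these libraries where they do the work, as an engineer would, in place of code of your own. Each camera call takes 0.05 s, during which the arm holds its last target.

## Working session

There is one attempt and no reset: what is moved stays moved. The work goes in short steps, Python scripts to look and compute and a tool call to move; the robot and the scene stay as the last step left them, time stands still between calls to the robot, and variables do not carry over. Pictures are saved under pics/ and viewed, and the job is handed in when it is done.

Besides the shell and the picture viewer there is one more tool, called after "Request:" in YAML: its name, and indented under it one key for each argument. jog_arm: Moves the arm, as the interface text tells. Its arguments: {"type":"object","properties":{"commands":{"type":"array"},"grip_force":{"type":"number"}},"required":["commands"]}

```bash
ls; mkdir -p pics; python3 - <<'E'
from cell import bot
import cv2
s=bot.read_state();print({k:s[k] for k in('t','position','tcp_rot','wrist_force','opening')})
for c in('scene','side','wrist'):
    p,d=bot.capture(c);cv2.imwrite(f'pics/{c}0.png',p);print(c,bot.camera_params(c))
E
```

```text
pics
{'t': 0.0, 'position': array([162.47387325, 551.07993023, 238.42475932]), 'tcp_rot': array([-3.14132011e+00,  1.72420264e-03,  1.28399382e+00]), 'wrist_force': array([-1.2339224 ,  0.22414328,  0.0160657 ]), 'opening': 0.9978359071232212}
scene {'fx': 459.3611640012768, 'fy': 459.3611640012768, 'cx': 279.76343680589616, 'cy': 206.7066711108945, 'origin': array([1214.69222264,  441.85036453,  861.36732158]), 'attitude': array([ 0.79581473, -0.01524179,  2.18592803])}
side {'fx': 507.0548612513755, 'fy': 507.0548612513755, 'cx': 272.55994092895617, 'cy': 218.24388163941114, 'origin': array([355.73810832, 851.59332056, 567.64934548]), 'attitude': array([ 1.05377467e+00,  3.87908597e-04, -2.91631527e+00])}
wrist {'fx': 351.7830210983014, 'fy': 351.7830210983014, 'cx': 276.87407537486985, 'cy': 207.18105774344548, 'origin': array([ 96.46080993, 571.17684153, 372.734237  ]), 'attitude': array([-2.74654650e-01,  3.31814119e-04,  1.28481501e+00])}
```

View pics/scene0.png

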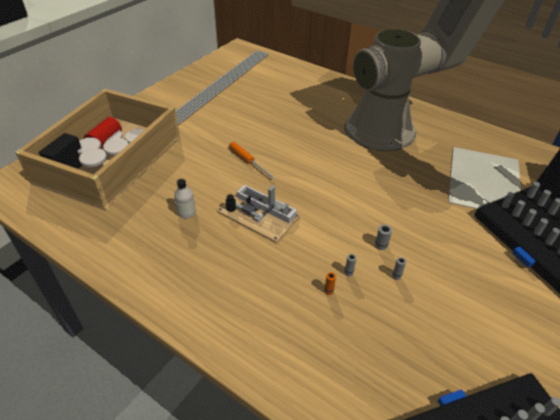

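View pics/side0.png

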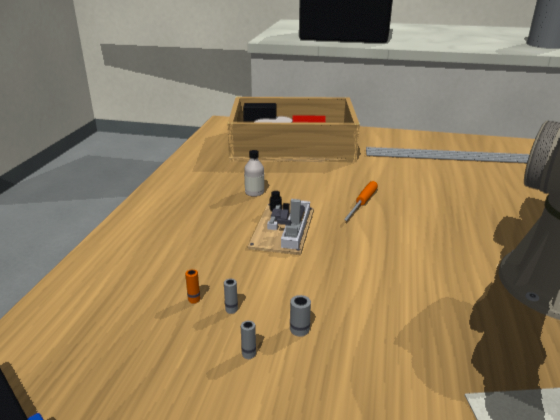

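View pics/wrist0.png

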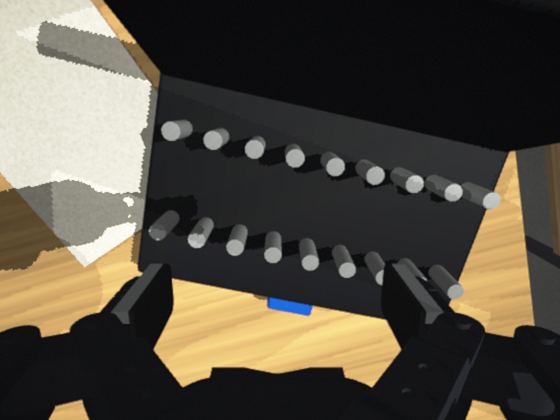

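The scene picture shows four things that could be taken for the slim sockets:
- slim grey at (350,264) and (399,268)
- thick grey at (383,237)
- orange decoy at (330,283)

By the description I choose the two slim grey ones. The magazine is at about (260,212), the button at (231,203), the bottle at (184,200) and the screwdriver at (250,160).

```bash
cat > h.py <<'E'
from cell import bot
import cv2, numpy as np
from scipy.spatial.transform import Rotation as R
def world(cam,d,cp=None):
    cp=cp or bot.camera_params(cam)
    v,u=np.mgrid[0:420,0:560]
    P=np.stack([(u-cp['cx'])/cp['fx']*d,-(v-cp['cy'])/cp['fy']*d,-d],-1)
    return P@R.from_euler('xyz',cp['attitude']).as_matrix().T+cp['origin']
def proj(cam,p,cp=None):
    cp=cp or bot.camera_params(cam)
    q=(np.asarray(p)-cp['origin'])@R.from_euler('xyz',cp['attitude']).as_matrix()
    return np.stack([cp['cx']-cp['fx']*q[...,0]/q[...,2], cp['cy']+cp['fy']*q[...,1]/q[...,2]],-1)
E
python3 - <<'E'
from h import *
np.set_printoptions(precision=1,suppress=True)
for c in('scene','side'):
    p,d=bot.capture(c)
    cv2.imwrite(f'pics/{c}_crop.png',cv2.resize(p[170:310,160:430] if c=='scene' else p[140:370,160:400],None,fx=2.5,fy=2.5,interpolation=cv2.INTER_CUBIC))
    W=world(c,d); np.save(c+'W.npy',W)
    for q in ('socket_a_mid','thick_socket_mid','track','follower','tab','button_top','channel_floor','catch_bar','oil_bottle','screwdriver_grip'):
        for r in bot.landmark_of(c,q): print(c,q,r['point'],round(r['confidence'],2))
E
```

```text
scene socket_a_mid [517.1, 299.7, 31.1] 0.64
scene thick_socket_mid [454.2, 227.9, 33.8] 0.91
scene track [512.2, -3.9, 0.2] 0.87
scene follower [512.0, -17.1, -5.0] 0.67
scene tab [514.6, -60.5, 63.6] 0.57
scene button_top [572.8, -151.4, 55.0] 0.89
scene button_top [513.4, -2.6, -1.1] 0.3
scene channel_floor [515.1, -38.0, 7.7] 0.65
scene catch_bar [569.7, -101.4, 20.4] 0.9
scene oil_bottle [651.8, -241.0, 1.2] 0.7
scene oil_bottle [377.7, -265.1, 14.2] 0.56
scene screwdriver_grip [379.1, -263.6, 11.8] 0.53
side socket_a_mid [521.9, 296.7, 29.8] 0.87
side thick_socket_mid [447.9, 226.5, 30.5] 0.68
side track [515.2, -8.7, -0.7] 0.72
side follower [516.9, -21.4, -1.7] 0.91
side follower [515.5, -8.9, -3.4] 0.37
side tab [515.1, -64.5, 68.8] 0.74
side button_top [576.3, -149.7, 56.0] 0.57
side channel_floor [514.2, -37.2, 10.0] 0.81
side oil_bottle [649.4, -242.3, -1.8] 0.91
side screwdriver_grip [381.8, -267.5, 15.1] 0.69
```

View pics/scene_crop.png

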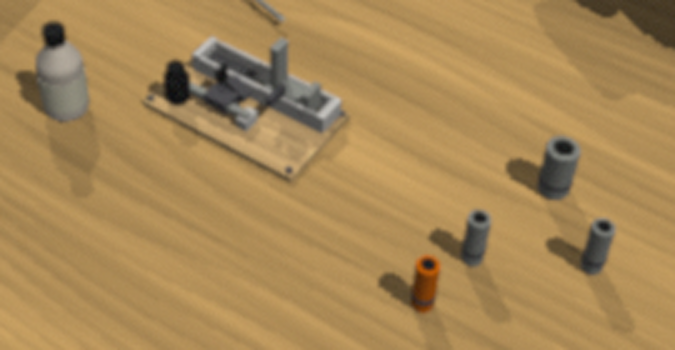

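View pics/side_crop.png

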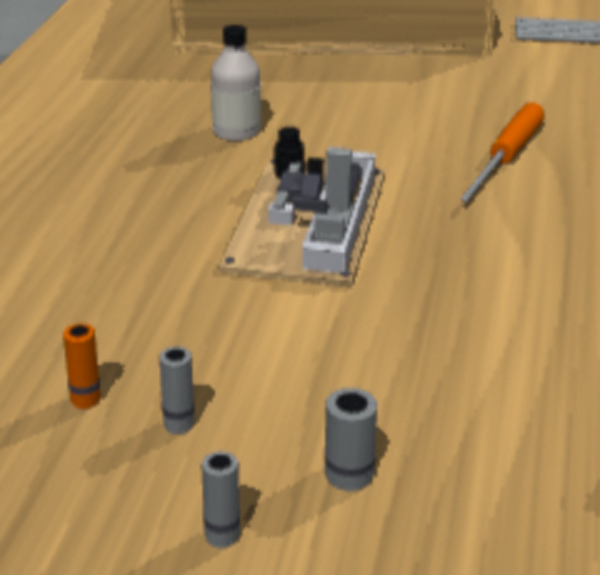

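Both crops confirm the choice. The two slim grey sockets stand apart from the orange one, and the thick one is clearly wider. Next I refine positions from the depth clouds.

```bash
python3 - <<'E'
from h import *
from scipy.optimize import least_squares
np.set_printoptions(precision=1,suppress=True)
for c in('scene','side'):
    W=np.load(c+'W.npy').reshape(-1,3)
    m=(W[:,2]>12)&(W[:,2]<52)&(W[:,0]>380)&(W[:,0]<660)&(W[:,1]>150)&(W[:,1]<400)
    P=W[m]
    for _ in range(1):
        g=np.zeros((560,500),np.uint8); g[np.int32((P[:,0]-380)),np.int32((P[:,1]-150))]=1
        g=cv2.dilate(g,np.ones((7,7)))
        n,l=cv2.connectedComponents(g)
        lab=l[np.int32(P[:,0]-380),np.int32(P[:,1]-150)]
    for i in range(1,n):
        Q=P[lab==i]
        if len(Q)<25: continue
        f=least_squares(lambda x:np.hypot(Q[:,0]-x[0],Q[:,1]-x[1])-x[2],[*Q.mean(0)[:2]-0,12],loss='soft_l1')
        cam=bot.camera_params(c)['origin'][:2]; dv=Q.mean(0)[:2]-cam; dv/=np.linalg.norm(dv)
        f2=least_squares(lambda x:np.hypot(Q[:,0]-x[0],Q[:,1]-x[1])-11,Q.mean(0)[:2]+8*dv,loss='soft_l1')
        print(c,len(Q),Q.mean(0),'free',f.x,'r11',f2.x)
    # tab
    m=(W[:,2]>50)&(W[:,2]<84)&(W[:,0]>495)&(W[:,0]<535)&(W[:,1]>-110)&(W[:,1]<-30)
    Q=W[m]; print('tab',len(Q),Q.min(0),Q.max(0),Q.mean(0))
    # top of channel/walls z 27..31
    m=(W[:,2]>27.5)&(W[:,2]<33)&(W[:,0]>480)&(W[:,0]<540)&(W[:,1]>-200)&(W[:,1]<30)
    Q=W[m]; print('top',len(Q),Q.min(0),Q.max(0)); 
    m=(W[:,2]>51)&(W[:,2]<57)&(W[:,0]>560)&(W[:,0]<590)&(W[:,1]>-170)&(W[:,1]<-130)
    Q=W[m]; print('btn',len(Q),Q.mean(0) if len(Q) else 0)
E
```

```text
scene 161 [464.5 228.6  32.1] free [452.4 225.3  16.2] r11 [458.1 226.9]
scene 114 [526.6 299.1  33.1] free [519.  297.3  10.4] r11 [518.3 297.1]
scene 110 [583.3 204.7  32.9] free [575.5 202.1  10.7] r11 [575.1 202. ]
scene 108 [655.3 194.2  31.4] free [647.7 191.   10.6] r11 [647.3 190.8]
tab 74 [507.1 -70.9  50.2] [528.1 -57.6  83.8] [519.5 -61.8  68.3]
top 280 [ 495.8 -166.6   27.5] [539.    3.6  33. ]
btn 33 [ 578.8 -150.4   53.9]
side 386 [452.2 240.7  32.3] free [454.3 227.9  16.2] r11 [453.4 233.9]
side 296 [518.1 307.7  32.4] free [520.4 299.9  10.7] r11 [520.5 299.6]
side 241 [574.6 212.5  31.9] free [577.4 204.8  10.6] r11 [577.6 204.4]
side 232 [646.1 201.2  32. ] free [649.4 193.6  10.7] r11 [649.6 193.2]
tab 157 [507.6 -68.4  50. ] [527.9 -52.5  83.7] [517.  -57.8  67.6]
top 252 [ 499.  -161.8   27.6] [539.8   8.2  32.6]
btn 32 [ 578.6 -146.1   53. ]
```

```bash
cat >> h.py <<'E'
def go(p,yaw=None):
    s=bot.read_state(); M=R.from_euler('xyz',s['tcp_rot']).as_matrix()
    t=M.T@(np.asarray(p)-s['position'])/500
    r=np.zeros(3)
    if yaw is not None:
        r=(R.from_matrix(M).inv()*R.from_euler('xyz',[np.pi,0,yaw])).as_rotvec()/(np.pi/2)
    print('t',round(s['t'],2),'pos',s['position'].round(1),'rpy',s['tcp_rot'].round(4),'F',s['wrist_force'].round(1),'open',round(float(s['opening']),3))
    print('shift',t.round(4),'turn',r.round(4))
E
python3 -c "
from h import *
go([515,-62,250],1.571)"
```

```text
t 1.25 pos [162.7 551.5 239.3] rpy [ 3.1416e+00 -1.0000e-04  1.2839e+00] F [-0.9  0.2  0.5] open 1.002
shift [-0.9776  1.023  -0.0214] turn [ 0.     -0.     -0.1828]
```

Request:
jog_arm:
  commands:
    - [[-0.5,0.52,-0.01],[0,0,-0.183],1]
    - [[-0.5,0.52,-0.01],[0,0,-0.183],1]
    - [[-0.5,0.52,-0.01],[0,0,-0.183],1]
    - [[-0.5,0.52,-0.01],[0,0,-0.183],1]
    - [[-0.5,0.52,-0.01],[0,0,-0.183],1]
    - [[-0.5,0.52,-0.01],[0,0,-0.183],0]
    - [[-0.5,0.52,-0.01],[0,0,-0.183],0]
    - [[-0.5,0.52,-0.01],[0,0,-0.183],0]

```text
t: 2.05
position: [343.2, 234.8, 244.6]
tcp_rot: [3.14, 0.001, 1.566]
wrist_force: [-0.4, 1.6, 0.7]
opening: 0.516
```

```bash
python3 -c "
from h import *
go([515,-62,250],1.571)"
```

```text
t 2.05 pos [343.2 234.8 244.6] rpy [3.1402e+00 6.0000e-04 1.5661e+00] F [-0.4  1.6  0.7] open 0.516
shift [-0.592   0.3465 -0.0099] turn [ 0.0009  0.0004 -0.0031]
```

Request:
jog_arm:
  commands:
    - [[-0.59,0.35,-0.01],[0,0,-0.003],0]
    - [[-0.59,0.35,-0.01],[0,0,-0.003],0]
    - [[-0.59,0.35,-0.01],[0,0,-0.003],0]
    - [[-0.59,0.35,-0.01],[0,0,-0.003],0]
    - [[-0.59,0.35,-0.01],[0,0,-0.003],0]
    - [[-0.59,0.35,-0.01],[0,0,-0.003],0]
    - [[-0.59,0.35,-0.01],[0,0,-0.003],0]
    - [[-0.59,0.35,-0.01],[0,0,-0.003],0]

```text
t: 2.85
position: [519.1, -61.3, 248.7]
tcp_rot: [3.14, 0.001, 1.571]
wrist_force: [-1.2, 0.2, -0.6]
opening: 0.501
```

```bash
python3 - <<'E'
from h import *
np.set_printoptions(precision=1,suppress=True)
go([515,-62,250],1.571)
cp=bot.camera_params('wrist'); p,d=bot.capture('wrist')
cv2.imwrite('pics/wrist1.png',p); np.savez('w1.npz',d=d,p=p,o=cp['origin'],a=cp['attitude'])
for q in ('track','follower','tab','button_top','channel_floor'):
    for r in bot.landmark_of('wrist',q): print(q,r['point'],round(r['confidence'],2))
E
```

```text
t 2.85 pos [519.1 -61.3 248.7] rpy [3.1 0.  1.6] F [-1.2  0.2 -0.6] open 0.501
shift [-0. -0. -0.] turn [ 0.  0. -0.]
track [510.9, -3.3, 0.7] 0.65
track [571.8, -151.2, 55.1] 0.63
follower [510.2, -19.6, 1.2] 0.62
tab [510.8, -62.4, 66.0] 0.63
tab [516.1, -37.3, 6.2] 0.42
button_top [576.5, -150.0, 49.6] 0.78
channel_floor [514.4, -35.9, 4.2] 0.87
```

View pics/wrist1.png

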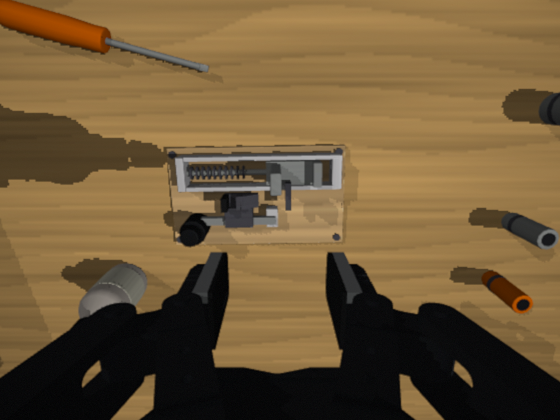

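The wrist view shows the channel at columns 176–343, rows 154–190. The end stop is at the right end, the tab at (275,180), the catch at (240,208) and the button at (193,230).

```bash
python3 - <<'E'
from h import *
np.set_printoptions(precision=1,suppress=True)
z=np.load('w1.npz');cp=bot.camera_params('wrist');cp['origin']=z['o'];cp['attitude']=z['a']
W=world('wrist',z['d'],cp); p=z['p']
cv2.imwrite('pics/w1crop.png',cv2.resize(p[135:255,155:365],None,fx=3.8,fy=3.8,interpolation=cv2.INTER_CUBIC))
Z=W[...,2]
print('bench z',np.median(Z[260:290,250:300]),'board',np.median(Z[200:235,300:330]))
m=(Z>27)&(Z<33)
for u in range(180,345,12):
    v=np.where(m[148:196,u])[0]+148
    if len(v): print(u,v.min(),v.max(),W[v.min(),u],W[v.max(),u])
for v in (157,162,170,180,187):
    u=np.where((Z[v,165:355]>25)&(Z[v,165:355]<33))[0]+165
    print('row',v,u.min(),u.max(),W[v,u.min()],W[v,u.max()])
m=(Z>78)&(Z<92); v,u=np.where(m[140:200,250:300]); P=W[140:200,250:300][m[140:200,250:300]];print('tabtop',len(P),P.min(0),P.max(0),P.mean(0))
m=(Z>38)&(Z<47); P=W[140:200,290:345][m[140:200,290:345]];print('plate',len(P),P.min(0),P.max(0),P.mean(0)) 
m=(Z>50)&(Z<57); P=W[210:250,170:215][m[210:250,170:215]];print('btn',len(P),P.min(0),P.max(0),P.mean(0)) 
E
```

```text
bench z -0.689292198084388 board 7.506322552739931
180 158 191 [ 498.9 -157.7   30.5] [ 532.4 -159.7   32.4]
192 158 191 [ 498.9 -145.8   30.1] [ 533.1 -148.2   29.3]
204 157 191 [ 498.3 -134.2   27.7] [ 532.8 -135.7   30.3]
216 157 191 [ 498.  -121.8   29.8] [ 533.2 -123.6   28.6]
228 157 190 [ 498.  -109.7   29.8] [ 532.  -111.1   29.4]
240 157 195 [498.  -97.7  29.8] [537.  -98.7  30.4]
252 157 195 [497.9 -85.7  29.8] [537.  -86.4  30.4]
264 157 190 [498.1 -73.7  28.8] [532.2 -74.   28.4]
276 156 163 [497.  -61.6  29.5] [503.8 -61.6  31.2]
288 156 181 [496.9 -49.6  29.7] [522.6 -49.3  29.1]
300 156 189 [496.9 -37.6  30.1] [530.8 -37.   29.8]
312 156 189 [497.  -25.5  29.2] [530.7 -24.7  30.3]
324 155 189 [496.1 -13.4  28.6] [530.8 -12.3  29.5]
336 155 189 [496.   -1.5  29.3] [530.7   0.   29.9]
row 157 180 341 [ 498.6 -159.    25.4] [498.    3.6  29.4]
row 162 175 341 [ 502.7 -162.6   32. ] [503.    3.9  29.1]
row 170 176 341 [ 511.1 -162.7   30.3] [511.    4.2  29.8]
row 180 177 340 [ 521.  -162.1   31.8] [521.5   3.8  29.1]
row 187 177 340 [ 528.7 -163.1   30. ] [528.7   4.1  29.8]
tabtop 263 [504.3 -67.6  78.1] [523.9 -58.   86.6] [513.6 -62.5  84.2]
plate 240 [501.6 -47.8  38.1] [538.5 -17.   45.2] [514.6 -23.4  43.3]
btn 290 [ 566.1 -158.8   50. ] [ 585.2 -139.4   55.2] [ 575.2 -148.8   53. ]
```

View pics/w1crop.png

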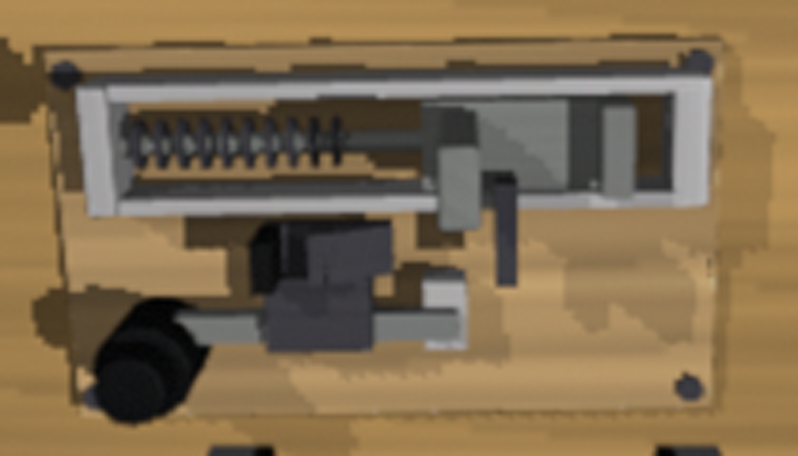

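```bash
python3 - <<'E'
from h import *
np.set_printoptions(precision=1,suppress=True)
z=np.load('w1.npz');cp=bot.camera_params('wrist');cp['origin']=z['o'];cp['attitude']=z['a']
W=world('wrist',z['d'],cp); p=z['p']
for v in (198,202,206):
  for u in range(216,262,2): print(v,u,W[v,u],z['p'][v,u])
go([514.4,-63,110],1.587)
E
```

```text
198 216 [ 545.9 -127.6    8.3] [40 59 73]
198 218 [ 546.4 -125.7    6.3] [39 57 69]
198 220 [ 537.7 -117.8   40.4] [29 41 49]
198 222 [ 537.5 -115.7   41.1] [ 9 10 10]
198 224 [ 537.4 -113.7   41.4] [8 7 7]
198 226 [ 537.3 -111.6   41.7] [10 12 11]
198 228 [ 540.8 -111.5   28.2] [15 15 15]
198 230 [ 541.8 -110.    24.3] [40 36 38]
198 232 [ 541.5 -107.8   25.3] [22 21 21]
198 234 [ 541.6 -105.7   25. ] [26 24 24]
198 236 [ 538.7 -102.3   36.3] [60 55 56]
198 238 [ 538.8 -100.3   35.9] [66 60 62]
198 240 [538.9 -98.3  35.7] [66 61 63]
198 242 [538.9 -96.3  35.4] [65 61 62]
198 244 [539.4 -94.4  33.5] [68 62 63]
198 246 [539.6 -92.4  32.9] [68 63 63]
198 248 [540.  -90.5  31.4] [67 62 64]
198 250 [539.7 -88.3  32.5] [66 61 62]
198 252 [540.4 -86.5  29.8] [68 63 64]
198 254 [540.7 -84.5  28.5] [67 61 62]
198 256 [540.9 -82.5  27.9] [66 61 61]
198 258 [545.9 -81.5   8.2] [ 73  94 111]
198 260 [546.1 -79.3   7.5] [ 90 130 159]
202 216 [ 550.4 -127.7    8.6] [50 73 88]
202 218 [ 550.9 -125.9    6.5] [51 74 91]
202 220 [ 540.5 -117.2   45.3] [35 49 60]
202 222 [ 540.3 -115.1   46. ] [20 20 
[... 1128 characters left out ...]
.2   24.2] [23 21 21]
206 234 [ 550.5 -106.1   24.4] [22 19 20]
206 236 [ 547.1 -102.5   36.6] [54 50 50]
206 238 [ 547.4 -100.6   35.5] [66 61 62]
206 240 [547.3 -98.5  35.9] [61 57 57]
206 242 [547.7 -96.6  34.4] [67 62 62]
206 244 [548.1 -94.7  32.8] [68 64 63]
206 246 [547.7 -92.5  34.2] [68 62 63]
206 248 [548.2 -90.6  32.6] [68 62 63]
206 250 [548.4 -88.5  32. ] [68 62 64]
206 252 [548.7 -86.6  30.8] [68 61 62]
206 254 [549.2 -84.6  28.9] [67 62 64]
206 256 [549.4 -82.6  28.2] [69 66 70]
206 258 [555.1 -81.6   7.7] [56 64 71]
206 260 [555.  -79.4   8.4] [35 51 63]
t 3.15 pos [515.9 -55.4 249.5] rpy [-3.1 -0.   1.6] F [-0.  -0.3  0.4] open 0.504
shift [-0.  -0.   0.3] turn [-0. -0. -0.]
```

Request:
jog_arm:
  commands:
    - [[0,0,0.1],[0,0,-0.008],0]
    - [[0,0,0.2],[0,0,-0.008],0]
    - [[0,0,0.28],[0,0,-0.01],-0.1]
    - [[0,0,0.28],[0,0,-0.01],-0.1]
    - [[0,0,0.28],[0,0,-0.01],-0.1]

```text
t: 3.65
position: [516.1, -55.7, 110.0]
tcp_rot: [-3.141, -0.0, 1.593]
wrist_force: [-0.4, 0.7, 0.5]
opening: 0.448
```

```bash
python3 -c "
from h import *
go([514.4,-63,62],1.587)"
```

```text
t 3.65 pos [516.1 -55.7 110. ] rpy [-3.1407e+00 -4.0000e-04  1.5933e+00] F [-0.4  0.7  0.5] open 0.448
shift [-0.0145 -0.0037  0.096 ] turn [-0.0006 -0.0002  0.004 ]
```

Request:
jog_arm:
  commands:
    - [[-0.0146,-0.0036,0.02],[0,0,0.004],-0.1]
    - [[-0.0146,-0.0036,0.02],[0,0,0.004],-0.1]
    - [[-0.0146,-0.0036,0.06],[0,0,0.004],-0.1]
    - [[-0.0146,-0.0036,0.096],[0,0,0.004],-0.1]
    - [[-0.0146,-0.0036,0.096],[0,0,0.004],-0.1]

```text
t: 4.15
position: [514.0, -64.0, 60.6]
tcp_rot: [-3.14, -0.001, 1.585]
wrist_force: [-0.0, -0.3, -0.9]
opening: 0.448
```

```bash
python3 - <<'E'
from h import *
go([514.4,-63,62],1.587)
for c in('side','wrist'):
    p,d=bot.capture(c);cv2.imwrite(f'pics/{c}2.png',p)
    if c=='side':cv2.imwrite(f'pics/{c}2.png',cv2.resize(p[130:280,200:360],None,fx=4,fy=4))
E
```

```text
t 4.15 pos [514.  -64.   60.6] rpy [-3.1398e+00 -6.0000e-04  1.5851e+00] F [-0.  -0.3 -0.9] open 0.448
shift [ 0.002   0.0007 -0.0028] turn [-0.0011 -0.0004 -0.0012]
```

View pics/side2.png

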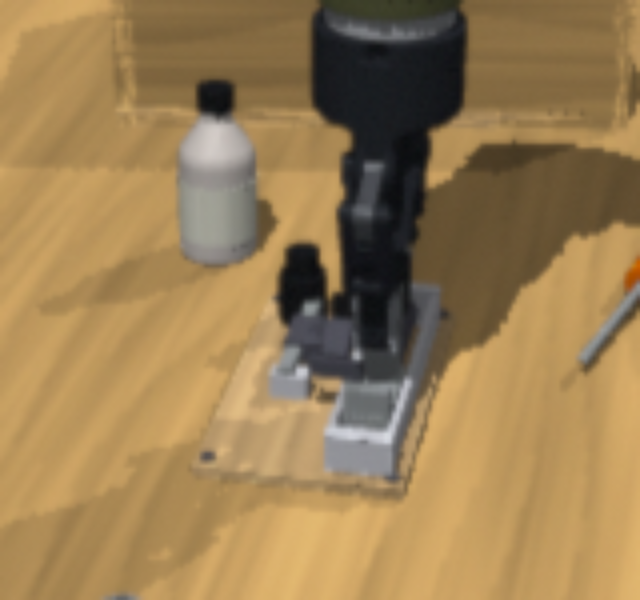

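View pics/wrist2.png

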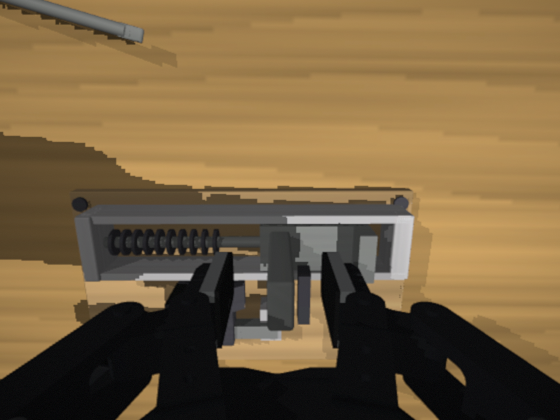

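The wrist view shows the tab at columns 267–293, between the fingertips at 233 and 322. The stop face measured about 58 mm of pull away, so I narrow the jaws and hook the tab without squeezing it.

Request:
jog_arm:
  commands:
    - [[0,0,0],[0,0,0],-0.53]
    - [[0,0,0],[0,0,0],-0.53]
    - [[-0.006,0,0],[0,0,0],-0.53]
    - [[-0.012,0,0],[0,0,0],-0.53]
    - [[-0.02,0,0],[0,0,0],-0.53]
    - [[-0.03,0,0],[0,0,0],-0.53]
    - [[-0.04,0,0],[0,0,0],-0.53]
    - [[-0.04,0,0],[0,0,0],-0.53]
  grip_force: 80

```text
t: 5.05
position: [515.6, -83.5, 61.8]
tcp_rot: [3.14, -0.002, 1.586]
wrist_force: [0.3, 3.7, 3.1]
opening: 0.235
```

```bash
python3 - <<'E'
from h import *
go([515,-113,62],1.587)
p,d=bot.capture('wrist');cv2.imwrite('pics/wrist3.png',p)
E
```

```text
t 5.05 pos [515.6 -83.5  61.8] rpy [ 3.1403e+00 -2.1000e-03  1.5859e+00] F [0.3 3.7 3.1] open 0.235
shift [-0.0589 -0.0021 -0.0005] turn [ 0.0008 -0.0013 -0.0007]
```

View pics/wrist3.png

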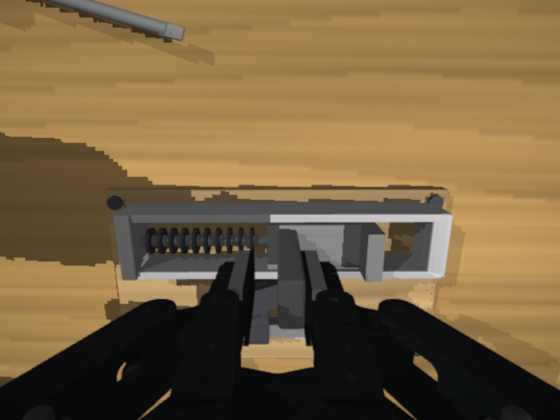

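Request:
jog_arm:
  commands:
    - [[-0.01,0,0],[0,0,0],-0.53]
    - [[-0.02,0,0],[0,0,0],-0.53]
    - [[-0.03,0,0],[0,0,0],-0.53]
    - [[-0.04,0,0],[0,0,0],-0.53]
    - [[-0.05,-0.001,0],[0,0,0],-0.53]
    - [[-0.056,-0.001,0],[0,0,0],-0.53]
    - [[-0.056,-0.001,0],[0,0,0],-0.53]

```text
t: 5.8
position: [516.0, -110.5, 61.7]
tcp_rot: [3.139, -0.004, 1.587]
wrist_force: [2.4, 9.1, 3.0]
opening: 0.232
```

Request:
jog_arm:
  commands:
    - [[-0.002,0,0],[0,0,0],-0.53]
    - [[-0.004,0,0],[0,0,0],-0.53]
    - [[-0.004,0,0],[0,0,0],-0.53]

```text
t: 6.1
position: [516.0, -111.8, 61.7]
tcp_rot: [3.139, -0.005, 1.587]
wrist_force: [2.3, 11.4, 3.8]
opening: 0.241
```

Request:
jog_arm:
  commands:
    - [[-0.002,0,0],[0,0,0],-0.53]
    - [[-0.004,0,0],[0,0,0],-0.53]
    - [[-0.004,0,0],[0,0,0],-0.53]

```text
t: 6.4
position: [516.1, -113.6, 61.7]
tcp_rot: [3.139, -0.005, 1.588]
wrist_force: [3.2, 11.3, 3.3]
opening: 0.235
```

Request:
jog_arm:
  commands:
    - [[-0.002,0,0],[0,0,0],-0.53]
    - [[-0.004,0,0],[0,0,0],-0.53]
    - [[-0.004,0,0],[0,0,0],-0.53]

```text
t: 6.7
position: [516.1, -116.1, 61.7]
tcp_rot: [3.139, -0.004, 1.587]
wrist_force: [2.4, 9.9, 4.4]
opening: 0.236
```

Request:
jog_arm:
  commands:
    - [[-0.002,0,0],[0,0,0],-0.53]
    - [[-0.004,0,0],[0,0,0],-0.53]
    - [[-0.004,0,0],[0,0,0],-0.53]

```text
t: 7.0
position: [516.1, -118.1, 61.7]
tcp_rot: [3.139, -0.004, 1.587]
wrist_force: [2.7, 10.0, 3.2]
opening: 0.236
```

Request:
jog_arm:
  commands:
    - [[-0.002,0,0],[0,0,0],-0.53]
    - [[-0.002,0,0],[0,0,0],-0.53]
    - [[-0.002,0,0],[0,0,0],-0.53]

```text
t: 7.3
position: [516.1, -119.1, 61.7]
tcp_rot: [3.139, -0.004, 1.587]
wrist_force: [2.7, 9.4, 2.9]
opening: 0.237
```

Request:
jog_arm:
  commands:
    - [[-0.002,0,0],[0,0,0],-0.53]
    - [[-0.002,0,0],[0,0,0],-0.53]
    - [[-0.002,0,0],[0,0,0],-0.53]

```text
t: 7.6
position: [516.2, -120.1, 61.7]
tcp_rot: [3.139, -0.004, 1.587]
wrist_force: [2.6, 10.3, 4.1]
opening: 0.233
```

```bash
python3 - <<'E'
from h import *
go([515,-120,62],1.587)
p,d=bot.capture('wrist');cv2.imwrite('pics/wrist4.png',p)
cv2.imwrite('pics/wrist4.png',cv2.resize(p[170:350,140:440],None,fx=2.6,fy=2.6))
E
```

```text
t 7.6 pos [ 516.2 -120.1   61.7] rpy [ 3.1392 -0.0041  1.5872] F [ 2.6 10.3  4.1] open 0.233
shift [ 0.0002 -0.0024 -0.0006] turn [ 0.0015 -0.0026  0.0001]
```

View pics/wrist4.png

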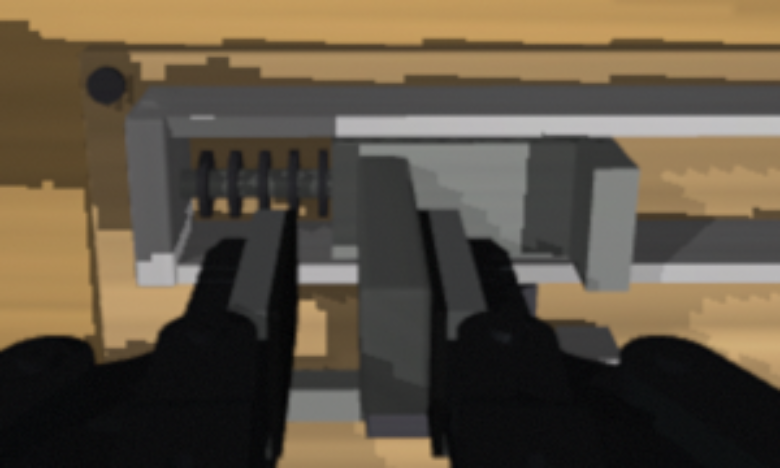

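Request:
jog_arm:
  commands:
    - [[-0.002,0,0],[0,0,0],-0.53]
    - [[-0.002,0,0],[0,0,0],-0.53]
    - [[-0.002,0,0],[0,0,0],-0.53]

```text
t: 7.95
position: [516.2, -121.0, 61.7]
tcp_rot: [3.139, -0.004, 1.587]
wrist_force: [2.4, 9.7, 2.4]
opening: 0.234
```

Request:
jog_arm:
  commands:
    - [[-0.002,0,0],[0,0,0],-0.53]
    - [[-0.002,0,0],[0,0,0],-0.53]
    - [[-0.002,0,0],[0,0,0],-0.53]

```text
t: 8.25
position: [516.2, -122.0, 61.7]
tcp_rot: [3.139, -0.004, 1.587]
wrist_force: [2.1, 9.4, 4.2]
opening: 0.235
```

Request:
jog_arm:
  commands:
    - [[-0.002,0,0],[0,0,0],-0.53]
    - [[-0.002,0,0],[0,0,0],-0.53]
    - [[-0.002,0,0],[0,0,0],-0.53]

```text
t: 8.55
position: [516.2, -123.0, 61.7]
tcp_rot: [3.139, -0.004, 1.587]
wrist_force: [2.7, 10.2, 4.2]
opening: 0.236
```

Request:
jog_arm:
  commands:
    - [[-0.0016,0,0],[0,0,0],-0.53]
    - [[-0.0016,0,0],[0,0,0],-0.53]
    - [[-0.0016,0,0],[0,0,0],-0.53]

```text
t: 8.85
position: [516.2, -123.8, 61.7]
tcp_rot: [3.139, -0.004, 1.587]
wrist_force: [3.7, 10.5, 3.4]
opening: 0.235
```

Request:
jog_arm:
  commands:
    - [[-0.0016,0,0],[0,0,0],-0.53]
    - [[-0.0016,0,0],[0,0,0],-0.53]
    - [[-0.0016,0,0],[0,0,0],-0.53]

```text
t: 9.15
position: [516.3, -124.8, 61.7]
tcp_rot: [3.139, -0.004, 1.587]
wrist_force: [3.5, 9.5, 3.6]
opening: 0.234
```

```bash
python3 - <<'E'
from h import *
go([515,-120,62],1.587)
for c in ('wrist','side','scene'):
    p,d=bot.capture(c)
    if c=='wrist': q=p[170:350,140:440]
    elif c=='side': q=p[170:260,220:340]
    else: q=p[170:250,200:320]
    np.savez('c5'+c,d=d,p=p)
    cv2.imwrite(f'pics/{c}5.png',cv2.resize(q,None,fx=780/q.shape[1],fy=780/q.shape[1]))
E
```

```text
t 9.15 pos [ 516.3 -124.8   61.7] rpy [ 3.1392 -0.0037  1.5871] F [3.5 9.5 3.6] open 0.234
shift [ 0.0097 -0.0023 -0.0006] turn [ 0.0015 -0.0024  0.0001]
```

View pics/wrist5.png

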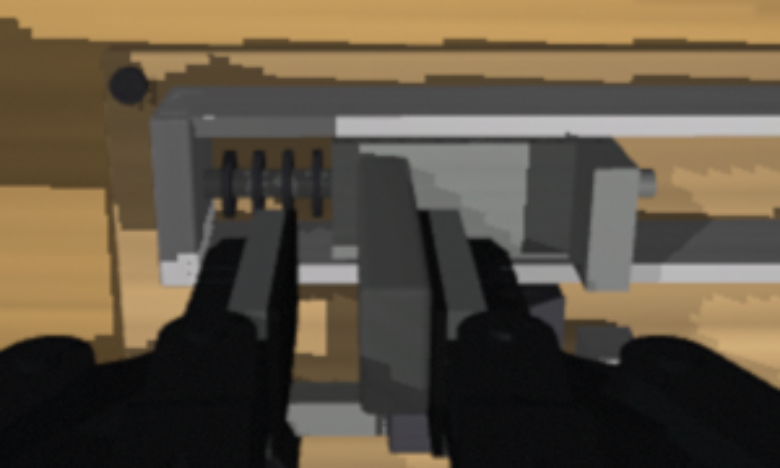

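View pics/scene5.png

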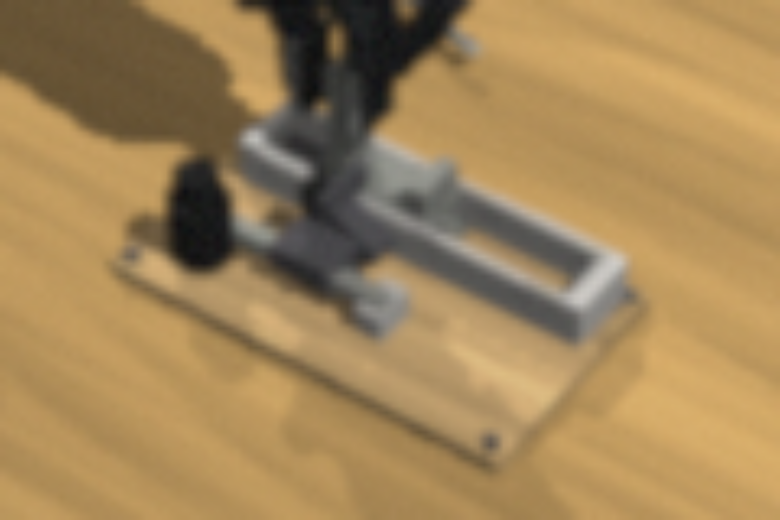

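View pics/side5.png

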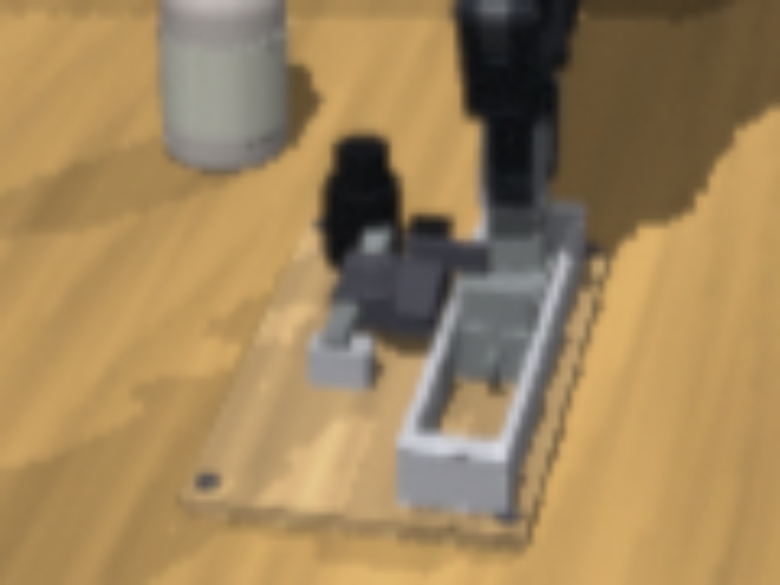

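Request:
jog_arm:
  commands:
    - [[-0.0014,0,0],[0,0,0],-0.53]
    - [[-0.0014,0,0],[0,0,0],-0.53]

```text
t: 9.5
position: [516.3, -125.6, 61.7]
tcp_rot: [3.139, -0.004, 1.587]
wrist_force: [2.6, 9.4, 3.3]
opening: 0.233
```

Request:
jog_arm:
  commands:
    - [[-0.0014,0,0],[0,0,0],-0.53]
    - [[-0.0014,0,0],[0,0,0],-0.53]

```text
t: 9.7
position: [516.3, -126.2, 61.7]
tcp_rot: [3.139, -0.004, 1.587]
wrist_force: [3.0, 9.7, 4.0]
opening: 0.239
```

Request:
jog_arm:
  commands:
    - [[-0.0012,0,0],[0,0,0],-0.53]
    - [[-0.0012,0,0],[0,0,0],-0.53]

```text
t: 9.9
position: [516.3, -126.8, 61.7]
tcp_rot: [3.139, -0.004, 1.587]
wrist_force: [2.4, 8.9, 3.1]
opening: 0.233
```

Request:
jog_arm:
  commands:
    - [[-0.0012,0,0],[0,0,0],-0.53]
    - [[-0.0012,0,0],[0,0,0],-0.53]

```text
t: 10.1
position: [516.3, -126.9, 61.7]
tcp_rot: [3.139, -0.005, 1.587]
wrist_force: [3.5, 10.3, 4.8]
opening: 0.235
```

Request:
jog_arm:
  commands:
    - [[-0.0008,0,0],[0,0,0],-0.53]
    - [[-0.0008,0,0],[0,0,0],-0.53]

```text
t: 10.3
position: [516.3, -126.9, 61.7]
tcp_rot: [3.139, -0.006, 1.588]
wrist_force: [3.5, 12.4, 4.0]
opening: 0.233
```

Request:
jog_arm:
  commands:
    - [[-0.0008,0,0],[0,0,0],-0.53]
    - [[-0.0008,0,0],[0,0,0],-0.53]

```text
t: 10.5
position: [516.3, -127.0, 61.6]
tcp_rot: [3.139, -0.006, 1.588]
wrist_force: [3.6, 12.6, 4.3]
opening: 0.238
```

```bash
python3 - <<'E'
from h import *
go([515,-120,62],1.587)
for c in ('wrist','side'):
    p,d=bot.capture(c)
    if c=='wrist': q=p[170:350,140:440]
    elif c=='side': q=p[170:260,220:340]
    np.savez('c6'+c,d=d,p=p)
    cv2.imwrite(f'pics/{c}6.png',cv2.resize(q,None,fx=780/q.shape[1],fy=780/q.shape[1]))
E
```

```text
t 10.5 pos [ 516.3 -127.    61.6] rpy [ 3.1391 -0.0062  1.5879] F [ 3.6 12.6  4.3] open 0.238
shift [ 0.014  -0.0023 -0.0007] turn [ 0.0016 -0.004   0.0006]
```

View pics/wrist6.png

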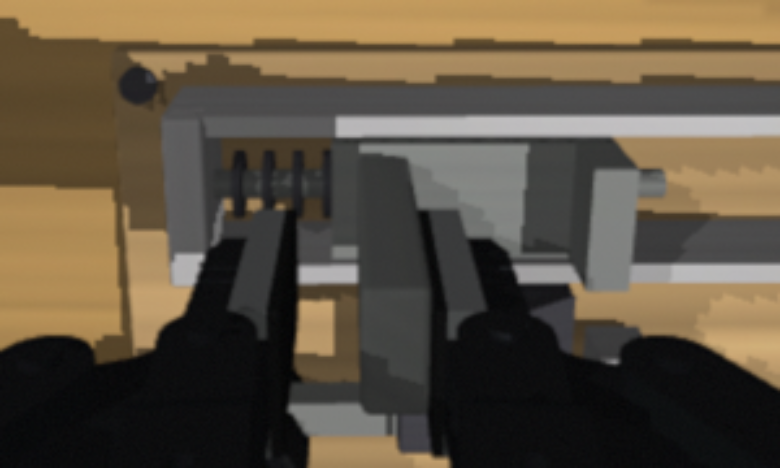

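View pics/side6.png

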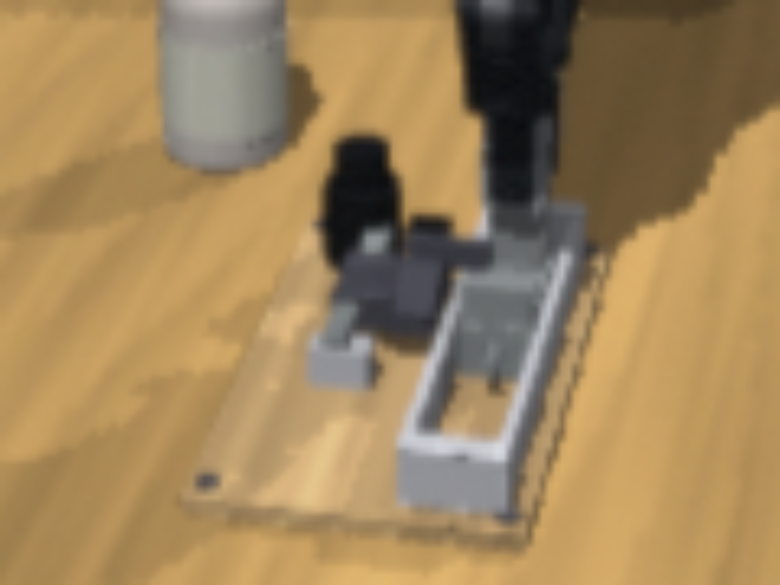

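The hand stopped at y = -127.0 while the force rose from 9 to 12.6 N, and vision put the stop at this same place. I take it as the stop and ease off.

Request:
jog_arm:
  commands:
    - [[0.003,0,0],[0,0,0],-0.53]
    - [[0.005,0,0],[0,0,0],-0.53]
    - [[0.007,0,0],[0,0,0],-0.53]
    - [[0.009,0,0],[0,0,0],-0.53]
    - [[0.011,0,0],[0,0,0],-0.53]
    - [[0.013,0,0],[0,0,0],-0.53]
    - [[0.013,0,0],[0,0,0],-0.53]

```text
t: 11.3
position: [515.0, -123.8, 61.1]
tcp_rot: [-3.141, 0.001, 1.585]
wrist_force: [-0.3, 0.6, 1.5]
opening: 0.237
```

```bash
python3 - <<'E'
from h import *
go([515,-120,62],1.587)
for c in ('wrist',):
    p,d=bot.capture(c)
    q=p[170:350,140:440]
    cv2.imwrite(f'pics/{c}7.png',cv2.resize(q,None,fx=780/q.shape[1],fy=780/q.shape[1]))
E
```

```text
t 11.3 pos [ 515.  -123.8   61.1] rpy [-3.1409e+00  7.0000e-04  1.5854e+00] F [-0.3  0.6  1.5] open 0.237
shift [ 0.0077  0.0002 -0.0017] turn [-0.0004  0.0005 -0.001 ]
```

View pics/wrist7.png

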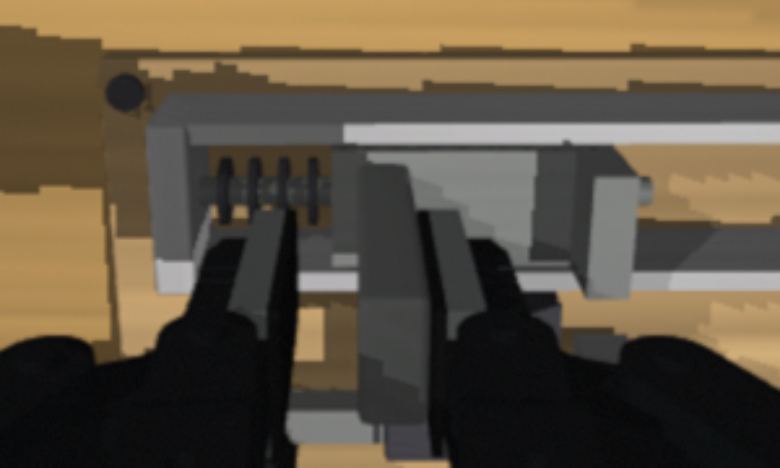

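The force has dropped to 0.6 N and the follower stays put, so the catch holds. I take the hand off.

Request:
jog_arm:
  commands:
    - [[0.006,0,0],[0,0,0],0]
    - [[0.006,0,0],[0,0,0],0]
    - [[0.006,0,-0.08],[0,0,0],0]
    - [[0.006,0,-0.16],[0,0,0],0]
    - [[0.006,0,-0.24],[0,0,0],0]
    - [[0.006,0,-0.24],[0,0,0],0]

```text
t: 11.95
position: [518.4, -121.9, 187.1]
tcp_rot: [3.132, 0.004, 1.585]
wrist_force: [1.1, -0.4, -0.0]
opening: 0.497
```

```bash
python3 - <<'E'
from h import *
go([519.5,298.3,180],0.016)
p,d=bot.capture('side'); W=world('side',d)
m=(W[...,2]>50)&(W[...,2]<83)&(abs(W[...,0]-516)<15)&(W[...,1]>-140)&(W[...,1]<-40);print(W[m].min(0),W[m].max(0),W[m].mean(0))
cv2.imwrite('pics/side8.png',cv2.resize(p[150:270,200:360],None,fx=4.5,fy=4.5))
E
```

```text
t 11.95 pos [ 518.4 -121.9  187.1] rpy [3.1324 0.0041 1.5855] F [ 1.1 -0.4 -0. ] open 0.497
shift [0.8404 0.0145 0.0109] turn [ 0.0067 -0.0025  0.9992]
[ 508.28102791 -123.53426696   50.03277992] [ 527.78222643 -109.18731184   82.94893985] [ 517.53892603 -113.62339661   67.21984902]
```

View pics/side8.png

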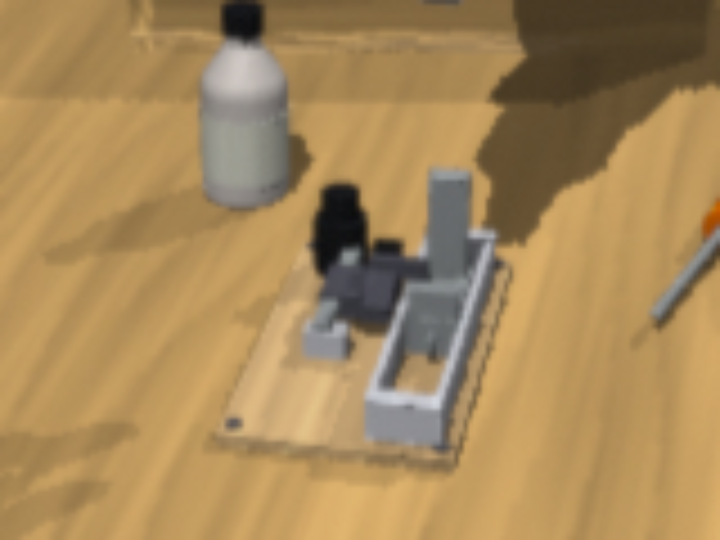

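The side view shows the follower parked on its catch. The tab moved 55.8 mm, so the gap is about 68 mm. Now socket A.

Request:
jog_arm:
  commands:
    - [[0.84,0.015,0],[0,0,1],0.1]
    - [[0.84,0.015,0],[0,0,1],0.1]
    - [[0.84,0.015,0],[0,0,1],0.1]
    - [[0.84,0.015,0],[0,0,1],0.1]
    - [[0.84,0.015,0],[0,0,1],0.1]
    - [[0.84,0.015,0],[0,0,1],0.1]
    - [[0.84,0.015,0],[0,0,1],0.1]
    - [[0.84,0.015,0],[0,0,1],0.1]

```text
t: 12.8
position: [515.9, 241.8, 179.7]
tcp_rot: [-3.141, 0.002, 0.496]
wrist_force: [1.2, -0.2, 0.6]
opening: 0.552
```

```bash
python3 - <<'E'
from h import *
go([519.5,298.3,150],0.016)
E
```

```text
t 12.8 pos [515.9 241.8 179.7] rpy [-3.1415e+00  2.3000e-03  4.9640e-01] F [ 1.2 -0.2  0.6] open 0.552
shift [ 0.0602 -0.0959  0.0594] turn [3.000e-04 1.400e-03 3.058e-01]
```

Request:
jog_arm:
  commands:
    - [[0.06,-0.096,0.03],[0,0,0.306],0.1]
    - [[0.06,-0.096,0.03],[0,0,0.306],0.1]
    - [[0.06,-0.096,0.03],[0,0,0.306],0.1]
    - [[0.06,-0.096,0.03],[0,0,0.306],0.1]
    - [[0.06,-0.096,0.03],[0,0,0.306],0.1]
    - [[0.06,-0.096,0.03],[0,0,0.306],0.1]

```text
t: 13.4
position: [519.6, 296.6, 165.2]
tcp_rot: [3.141, 0.002, 0.023]
wrist_force: [-0.3, -0.1, 0.0]
opening: 0.551
```

```bash
python3 - <<'E'
from h import *
from scipy.optimize import least_squares
go([519.5,298.3,150],0.016)
cp=bot.camera_params('wrist');p,d=bot.capture('wrist');W=world('wrist',d,cp);cv2.imwrite('pics/wrist9.png',p)
for nm,c0 in(('A',(519.5,298.3)),('B',(576.3,203.2))):
    D=np.hypot(W[...,0]-c0[0],W[...,1]-c0[1])
    m=(D<17)&(W[...,2]>54)&(W[...,2]<64);Q=W[m]
    m2=(D<17)&(W[...,2]>10)&(W[...,2]<54);S=W[m2]
    if len(Q): print(nm,'top',len(Q),Q.min(0).round(1),Q.max(0).round(1),Q.mean(0).round(1))
    if len(S)>10:
        f=least_squares(lambda x:np.hypot(S[:,0]-x[0],S[:,1]-x[1])-11,c0,loss='soft_l1');print(nm,'side',len(S),f.x.round(1))
E
```

```text
t 13.4 pos [519.6 296.6 165.2] rpy [3.1409e+00 1.7000e-03 2.2700e-02] F [-0.3 -0.1  0. ] open 0.551
shift [-0.     -0.0034  0.0304] turn [0.0005 0.0011 0.0043]
A top 719 [507.2 289.9  54.4] [528.1 310.7  61.7] [517.5 300.8  59.5]
A side 307 [517.5 299.5]
B top 124 [563.3 195.2  55. ] [571.7 212.   61.1] [566.6 203.8  58.7]
B side 211 [574.5 204.6]
```

View pics/wrist9.png

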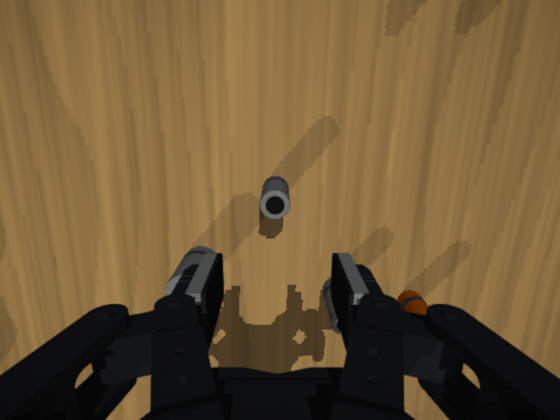

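The wrist view shows socket A's mouth at (275,204), centred between the fingers at 222 and 333. Wrist depth puts A at (517.7, 300) and B at (574.6, 204.5).

Request:
jog_arm:
  commands:
    - [[-0.003,-0.0068,0.05],[0,0,0.004],0.1]
    - [[-0.003,-0.0068,0.12],[0,0,0.004],0.1]
    - [[-0.003,-0.0068,0.19],[0,0,0.004],0.1]
    - [[-0.003,-0.0068,0.24],[0,0,0.004],0.1]
    - [[-0.003,-0.0068,0.258],[0,0,0.004],0.1]
    - [[-0.003,-0.0068,0.258],[0,0,0.004],0.1]

```text
t: 14.05
position: [517.6, 299.6, 36.0]
tcp_rot: [3.141, 0.003, 0.015]
wrist_force: [-0.2, 0.1, 0.7]
opening: 0.549
```

```bash
python3 - <<'E'
from h import *
go([517.8,300,36],0.016)
p,d=bot.capture('wrist');cv2.imwrite('pics/wrist10.png',p)
E
```

```text
t 14.05 pos [517.6 299.6  36. ] rpy [3.1406e+00 2.8000e-03 1.5400e-02] F [-0.2  0.1  0.7] open 0.549
shift [ 0.0005 -0.0008  0.0001] turn [ 0.0007  0.0018 -0.0004]
```

View pics/wrist10.png

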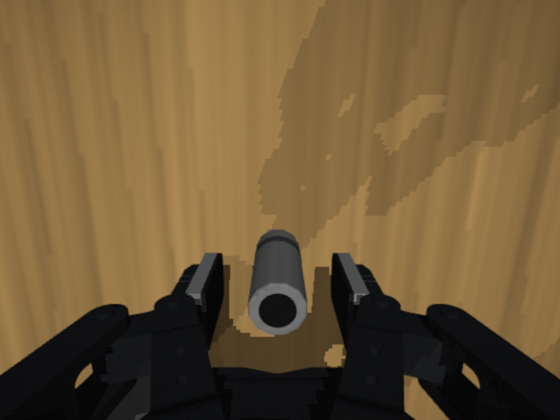

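Request:
jog_arm:
  commands:
    - [[0,0,0],[0,0,0],-0.3]
    - [[0,0,0],[0,0,0],-0.45]
    - [[0,0,0],[0,0,0],-0.6]
    - [[0,0,0],[0,0,0],-0.7]
    - [[0,0,0],[0,0,0],-0.7]
  grip_force: 50

```text
t: 14.6
position: [519.7, 300.8, 39.2]
tcp_rot: [-3.14, -0.003, 0.016]
wrist_force: [-1.3, 0.5, 5.9]
opening: 0.243
```

```bash
python3 - <<'E'
from h import *
go([517.8,300,36],0.016)
cp=bot.camera_params('wrist');print(proj('wrist',np.array([bot.read_state()['position']+[0,0,24]]),cp))
p,d=bot.capture('wrist');cv2.imwrite('pics/wrist11.png',p)
E
```

```text
t 14.6 pos [519.7 300.8  39.2] rpy [-3.1404e+00 -3.0000e-03  1.5600e-02] F [-1.3  0.5  5.9] open 0.243
shift [-0.0038  0.0016  0.0064] turn [-0.0008 -0.0019 -0.0003]
[[276.56715606 311.25731295]]
```

View pics/wrist11.png

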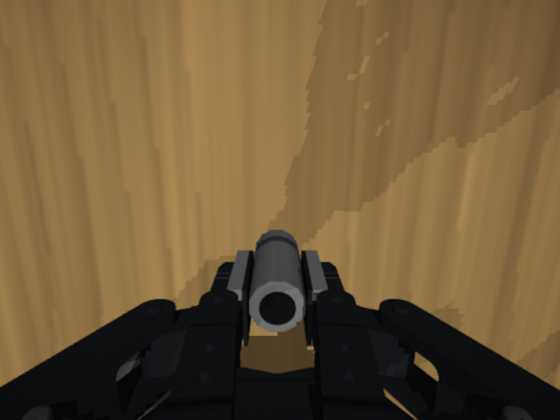

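Request:
jog_arm:
  commands:
    - [[0,0,-0.02],[0,0,0],-0.7]
    - [[0,0,-0.06],[0,0,0],-0.7]
    - [[0,0,-0.12],[0,0,0],-0.7]
    - [[0,0,-0.18],[0,0,0],-0.7]
    - [[0,0,-0.2],[0,0,0],-0.7]
    - [[0,0,-0.2],[0,0,0],-0.7]

```text
t: 15.25
position: [519.8, 300.8, 139.3]
tcp_rot: [-3.14, -0.004, 0.016]
wrist_force: [0.5, 0.5, -1.0]
opening: 0.241
```

```bash
python3 - <<'E'
from h import *
go([514,-19,120],0.016)
cp=bot.camera_params('wrist');print(proj('wrist',np.array([bot.read_state()['position']+[0,0,21]]),cp))
p,d=bot.capture('wrist');cv2.imwrite('pics/wrist12.png',p)
p,d=bot.capture('side');cv2.imwrite('pics/side12.png',p)
E
```

```text
t 15.25 pos [519.8 300.8 139.3] rpy [-3.14   -0.0038  0.0155] F [ 0.5  0.5 -1. ] open 0.241
shift [-0.0216  0.6395  0.0376] turn [-0.001  -0.0024 -0.0003]
[[276.60149485 306.59466953]]
```

View pics/wrist12.png

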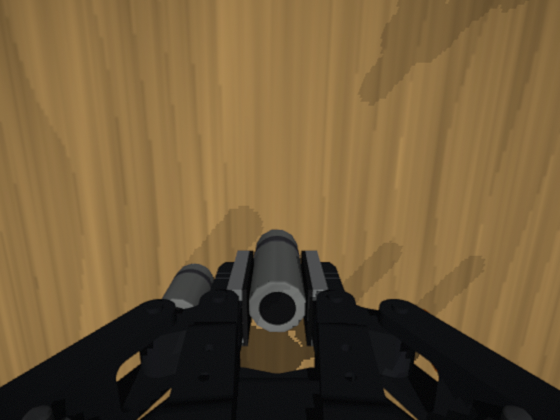

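View pics/side12.png

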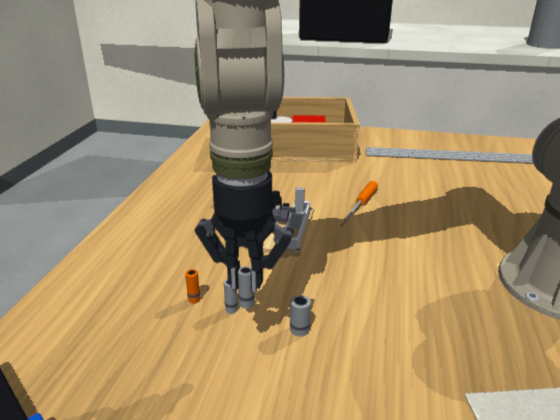

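Socket A is held upright with its centre at the TCP axis: mouth at (277,306), predicted (276.6,306.6). Now I carry it to the channel.

Request:
jog_arm:
  commands:
    - [[-0.003,0.05,0],[0,0,0],-0.7]
    - [[-0.006,0.13,0],[0,0,0],-0.7]
    - [[-0.009,0.22,0],[0,0,0],-0.7]
    - [[-0.012,0.31,0],[0,0,0],-0.7]
    - [[-0.015,0.4,0],[0,0,0],-0.7]
    - [[-0.018,0.49,0],[0,0,0],-0.7]
    - [[-0.02,0.57,0],[0,0,0],-0.7]
    - [[-0.0216,0.64,0],[0,0,0],-0.7]

```text
t: 16.15
position: [511.0, -21.6, 135.3]
tcp_rot: [-3.141, 0.003, 0.014]
wrist_force: [0.1, -0.1, -0.9]
opening: 0.238
```

Request:
jog_arm:
  commands:
    - [[0,0,0.04],[0,0,0],-0.7]
    - [[0,0,0.06],[0,0,0],-0.7]
    - [[0,0,0.06],[0,0,0],-0.7]
    - [[0,0,0.06],[0,0,0],-0.7]

```text
t: 16.55
position: [511.8, -18.9, 106.5]
tcp_rot: [-3.141, 0.002, 0.017]
wrist_force: [0.2, -0.2, -1.9]
opening: 0.242
```

```bash
python3 - <<'E'
from h import *
go([513.8,-19,90],0.016)
for c in('wrist','side','scene'):
    cp=bot.camera_params(c)
    p,d=bot.capture(c)
    if c=='wrist':np.savez('w13',p=p,d=d,o=cp['origin'],a=cp['attitude'])
    if c=='side':p=cv2.resize(p[130:270,200:360],None,fx=4.2,fy=4.2)
    if c=='scene':p=cv2.resize(p[140:260,180:340],None,fx=4.2,fy=4.2)
    cv2.imwrite(f'pics/{c}13.png',p)
E
```

```text
t 16.55 pos [511.8 -18.9 106.5] rpy [-3.1409e+00  2.3000e-03  1.6600e-02] F [ 0.2 -0.2 -1.9] open 0.242
shift [0.004  0.0002 0.0329] turn [-0.0004  0.0015  0.0004]
```

View pics/wrist13.png

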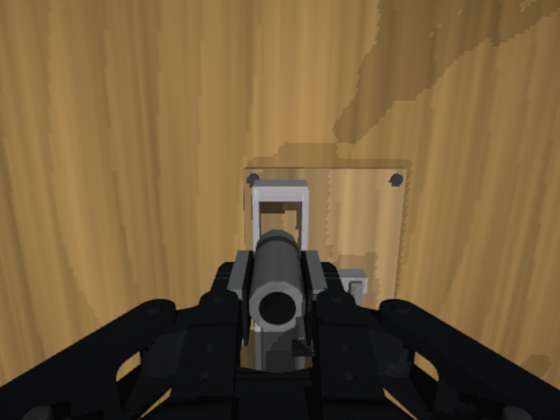

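View pics/side13.png

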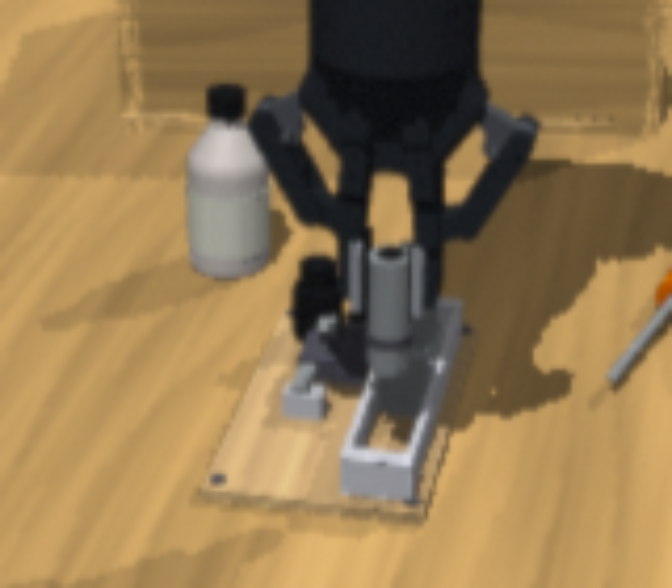

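View pics/scene13.png

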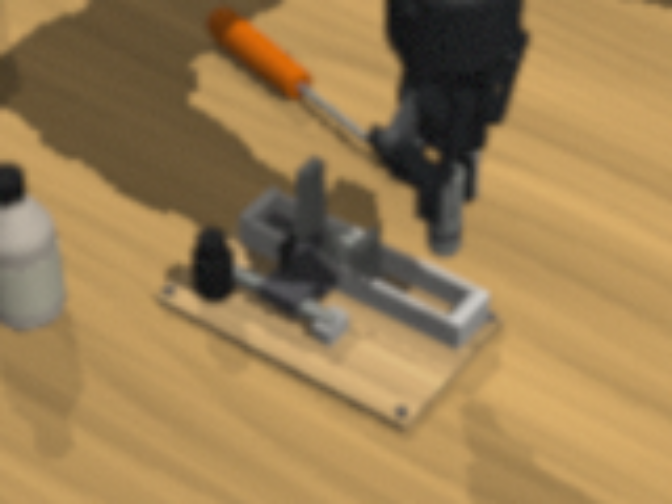

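```bash
python3 - <<'E'
from h import *
z=np.load('w13.npz');cp=bot.camera_params('wrist');cp['origin']=z['o'];cp['attitude']=z['a']
W=world('wrist',z['d'],cp);Z=W[...,2]
for v in (186,195,205,215,222):
    u=np.where((Z[v,235:330]>26)&(Z[v,235:330]<34))[0]+235
    print(v,u.min(),u.max(),W[v,u.min()].round(1),W[v,u.max()].round(1))
for u in (262,280,296):
    v=np.where((Z[170:240,u]>26)&(Z[170:240,u]<34))[0]+170
    print(u,v.min(),v.max(),W[v.min(),u].round(1),W[v.max(),u].round(1))
# held socket: bottom part
print(Z[240:300,277].round(0)[::4], W[240:300:6,277].round(1))
E
```

```text
186 252 307 [496.    4.   28.5] [529.8   4.7  29.1]
195 252 308 [496.   -1.8  28.4] [530.6  -0.8  29.8]
205 252 307 [496.1  -7.9  29.5] [530.3  -7.3  29.3]
215 252 307 [496.1 -14.3  29.8] [530.7 -14.1  28.2]
222 252 307 [496.  -19.1  29.2] [530.7 -18.4  29.5]
262 186 201 [502.2   4.1  28.5] [502.3  -5.2  29.5]
280 185 201 [513.3   4.7  27.5] [513.4  -5.1  29. ]
296 186 201 [523.1   4.4  28.4] [523.4  -5.   28.9]
[ 86.  91.  95.  99. 104. 107. 111. 117. 119. 123. 125. 126. 127. 128.
 127.] [[511.8  -8.9  86.4]
 [511.9  -9.7  92. ]
 [511.9  -9.6  99.2]
 [511.9  -9.4 106. ]
 [511.9  -9.6 111.3]
 [511.9  -9.6 116.6]
 [512.   -9.  122.9]
 [512.   -9.6 126.5]
 [512.  -11.8 126.8]
 [512.1 -14.1 126.9]]
```

Request:
jog_arm:
  commands:
    - [[0.0034,0,0.02],[0,0,0],-0.7]
    - [[0.0034,0,0.04],[0,0,0],-0.7]
    - [[0.0034,0,0.06],[0,0,0],-0.7]
    - [[0.0034,0,0.07],[0,0,0],-0.7]
    - [[0.0034,0,0.07],[0,0,0],-0.7]

```text
t: 17.2
position: [513.4, -19.6, 71.0]
tcp_rot: [-3.141, 0.002, 0.015]
wrist_force: [0.1, -0.4, -1.0]
opening: 0.238
```

```bash
python3 - <<'E'
from h import *
go([513.6,-19,52],0.016)
for c in('wrist','side'):
    cp=bot.camera_params(c)
    p,d=bot.capture(c)
    if c=='side':p=cv2.resize(p[130:270,200:360],None,fx=4.2,fy=4.2)
    else: p=cv2.resize(p[180:360,180:380],None,fx=3.2,fy=3.2)
    cv2.imwrite(f'pics/{c}14.png',p)
E
```

```text
t 17.2 pos [513.4 -19.6  71. ] rpy [-3.141e+00  2.400e-03  1.540e-02] F [ 0.1 -0.4 -1. ] open 0.238
shift [ 0.0005 -0.0012  0.038 ] turn [-0.0004  0.0015 -0.0004]
```

View pics/wrist14.png

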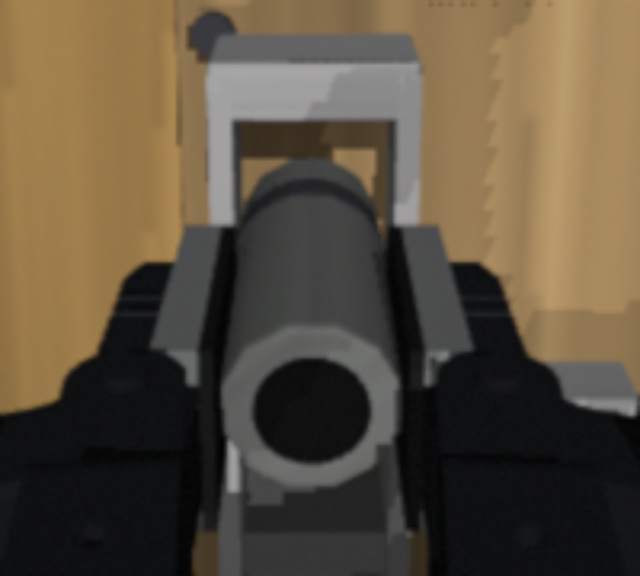

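View pics/side14.png

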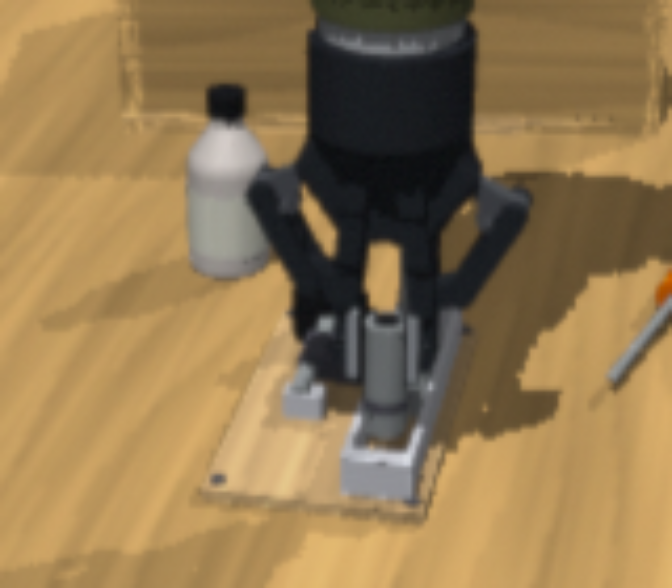

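The socket's base is centred between the channel walls to within about 0.7 mm, with roughly 3–4 mm to the end stop. I lower it.

Request:
jog_arm:
  commands:
    - [[0.001,0,0.016],[0,0,0],-0.7]
    - [[0.001,0,0.03],[0,0,0],-0.7]
    - [[0.001,0,0.04],[0,0,0],-0.7]
    - [[0.001,0,0.043],[0,0,0],-0.7]
    - [[0.001,0,0.043],[0,0,0],-0.7]

```text
t: 17.8
position: [514.6, -19.7, 50.4]
tcp_rot: [-3.141, 0.001, 0.015]
wrist_force: [-0.5, -0.4, -1.0]
opening: 0.238
```

Request:
jog_arm:
  commands:
    - [[0,0,0.002],[0,0,0],-0.7]
    - [[0,0,0.002],[0,0,0],-0.7]

```text
t: 18.0
position: [515.1, -19.8, 49.9]
tcp_rot: [-3.142, -0.0, 0.015]
wrist_force: [-0.2, -0.2, -2.1]
opening: 0.242
```

Request:
jog_arm:
  commands:
    - [[-0.002,0,0.002],[0,0,0],-0.7]
    - [[-0.002,0,0.002],[0,0,0],-0.7]

```text
t: 18.2
position: [513.7, -19.8, 48.8]
tcp_rot: [-3.142, 0.0, 0.015]
wrist_force: [0.2, -1.0, -1.2]
opening: 0.24
```

Request:
jog_arm:
  commands:
    - [[0,0,0.002],[0,0,0],-0.7]
    - [[0,0,0.002],[0,0,0],-0.7]

```text
t: 18.4
position: [513.8, -19.8, 47.7]
tcp_rot: [-3.141, 0.0, 0.015]
wrist_force: [0.3, 0.1, -0.9]
opening: 0.239
```

```bash
python3 - <<'E'
from h import *
go([513.8,-19,47.2],0.016)
for c in('wrist','side'):
    p,d=bot.capture(c)
    if c=='side':p=cv2.resize(p[130:270,200:360],None,fx=4.2,fy=4.2)
    else: p=cv2.resize(p[180:360,180:380],None,fx=3.2,fy=3.2)
    cv2.imwrite(f'pics/{c}15.png',p)
E
```

```text
t 18.4 pos [513.8 -19.8  47.7] rpy [-3.1415e+00  1.0000e-04  1.5400e-02] F [ 0.3  0.1 -0.9] open 0.239
shift [-0.     -0.0016  0.0011] turn [-0.0001  0.0001 -0.0004]
```

View pics/wrist15.png

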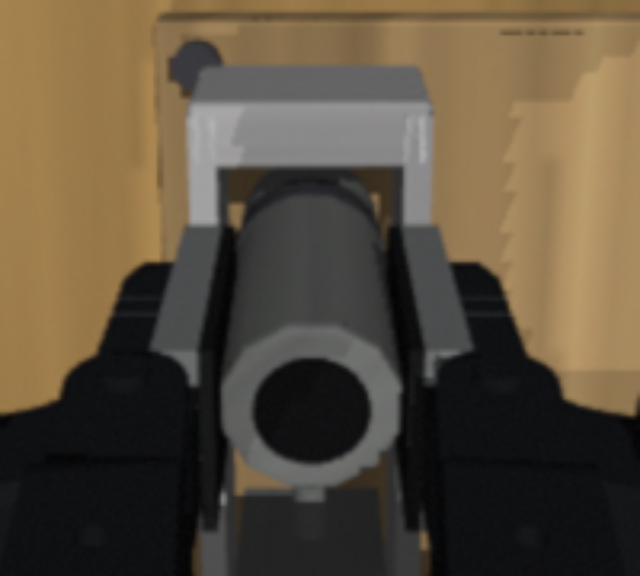

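Request:
jog_arm:
  commands:
    - [[0,0,0.001],[0,0,0],-0.7]
    - [[0,0,0.001],[0,0,0],-0.7]

```text
t: 18.7
position: [513.9, -19.8, 47.3]
tcp_rot: [-3.141, -0.0, 0.015]
wrist_force: [0.8, 0.0, -1.5]
opening: 0.245
```

Request:
jog_arm:
  commands:
    - [[0,0,0.001],[0,0,0],-0.7]
    - [[0,0,0.001],[0,0,0],-0.7]

```text
t: 18.9
position: [514.0, -19.8, 47.2]
tcp_rot: [3.142, -0.0, 0.015]
wrist_force: [-2.0, 0.7, 3.8]
opening: 0.244
```

Request:
jog_arm:
  commands:
    - [[0,0,0.001],[0,0,0],-0.7]
    - [[0,0,0.001],[0,0,0],-0.7]

```text
t: 19.1
position: [514.0, -19.8, 47.2]
tcp_rot: [3.141, -0.001, 0.015]
wrist_force: [-3.5, -1.1, 8.5]
opening: 0.24
```

Contact felt: 8.5 N up at TCP z 47.2, where it should be. I release and rise.

Request:
jog_arm:
  commands:
    - [[0,0,-0.001],[0,0,0],-0.4]
    - [[0,0,-0.001],[0,0,0],-0.3]
    - [[0,0,-0.001],[0,0,0],-0.2]
    - [[0,0,-0.001],[0,0,0],-0.1]
    - [[0,0,-0.001],[0,0,0],-0.1]

```text
t: 19.6
position: [513.9, -19.8, 46.7]
tcp_rot: [-3.141, 0.0, 0.016]
wrist_force: [0.8, -0.1, -0.8]
opening: 0.452
```

Request:
jog_arm:
  commands:
    - [[0,0,-0.03],[0,0,0],-0.1]
    - [[0,0,-0.1],[0,0,0],-0.1]
    - [[0,0,-0.18],[0,0,0],-0.1]
    - [[0,0,-0.2],[0,0,0],0]
    - [[0,0,-0.2],[0,0,0],0]

```text
t: 20.1
position: [515.5, -20.1, 148.7]
tcp_rot: [3.141, -0.004, 0.015]
wrist_force: [-0.0, -0.3, 0.2]
opening: 0.498
```

```bash
python3 - <<'E'
from h import *
go([574.6,204.5,148],0.016)
for c in('wrist','side'):
    cp=bot.camera_params(c)
    p,d=bot.capture(c)
    if c=='wrist':
        W=world(c,d,cp);D=np.hypot(W[...,0]-514,W[...,1]+19);Q=W[(D<18)&(W[...,2]>60)&(W[...,2]<75)];print(len(Q),Q.min(0),Q.max(0),Q.mean(0))
    if c=='side':p=cv2.resize(p[130:270,200:360],None,fx=4.2,fy=4.2)
    cv2.imwrite(f'pics/{c}16.png',p)
E
```

```text
t 20.1 pos [515.5 -20.1 148.7] rpy [ 3.1408 -0.0044  0.0155] F [-0.  -0.3  0.2] open 0.498
shift [ 0.1251 -0.4473  0.0017] turn [ 0.0005 -0.0028 -0.0003]
897 [502.90451259 -30.96947034  60.03051851] [523.78761452  -9.93728434  69.68692758] [513.45491858 -19.52207201  67.20550052]
```

View pics/wrist16.png

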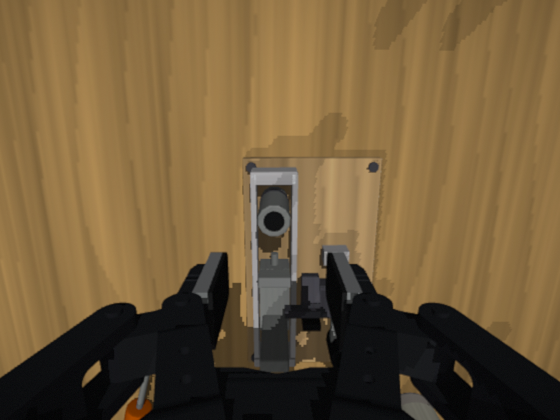

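View pics/side16.png

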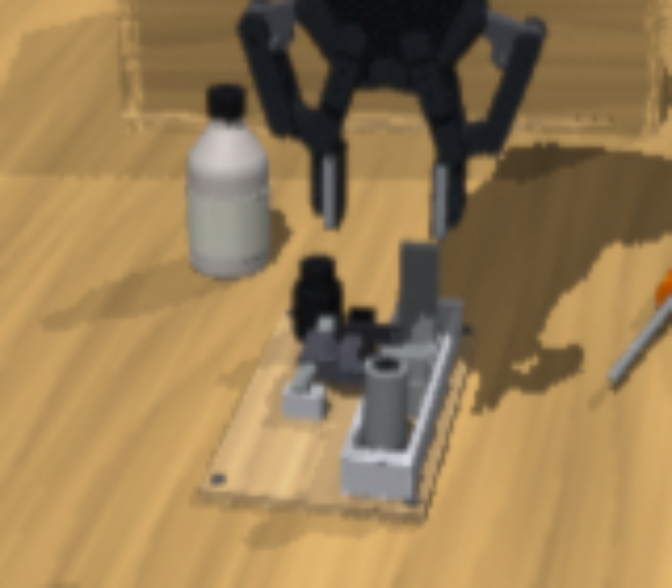

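Socket A stands in the channel: mouth at (274,220) in the wrist view, centre (513.4,-20.4), top at z ≈ 68. Next is socket B.

Request:
jog_arm:
  commands:
    - [[0.02,-0.09,0],[0,0,0],0]
    - [[0.05,-0.19,0],[0,0,0],0.1]
    - [[0.09,-0.29,0],[0,0,0],0.1]
    - [[0.115,-0.38,0],[0,0,0],0.1]
    - [[0.125,-0.44,0],[0,0,0],0.1]
    - [[0.125,-0.447,0],[0,0,0],0.1]
    - [[0.125,-0.447,0],[0,0,0],0.1]

```text
t: 20.9
position: [571.5, 205.2, 144.4]
tcp_rot: [3.141, 0.004, 0.018]
wrist_force: [-0.1, -0.1, 0.5]
opening: 0.554
```

```bash
python3 - <<'E'
from h import *
go([574.6,204.5,36],0.016)
c='wrist';cp=bot.camera_params(c)
p,d=bot.capture(c);W=world(c,d,cp);D=np.hypot(W[...,0]-574.6,W[...,1]-204.5);Q=W[(D<18)&(W[...,2]>56)&(W[...,2]<64)];print(len(Q),Q.min(0),Q.max(0),Q.mean(0))
cv2.imwrite(f'pics/{c}17.png',p)
E
```

```text
t 20.9 pos [571.5 205.2 144.4] rpy [3.1406 0.0038 0.0176] F [-0.1 -0.1  0.5] open 0.554
shift [0.0069 0.0014 0.2169] turn [0.0006 0.0024 0.001 ]
818 [564.04868018 193.73005819  56.0288706 ] [585.06299355 215.25691022  61.77249206] [574.29489256 205.27208543  59.4639265 ]
```

View pics/wrist17.png

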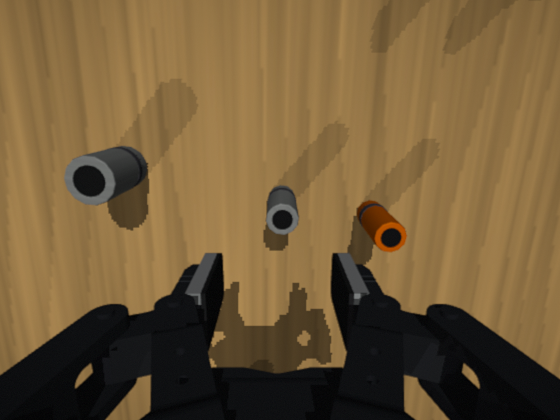

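The slim grey socket B is at (282,218), between the fingers. The orange socket at (390,238) is clear of the right finger.

Request:
jog_arm:
  commands:
    - [[0.006,0.001,0.05],[0,0,0.001],0.1]
    - [[0.006,0.001,0.1],[0,0,0.001],0.1]
    - [[0.006,0.001,0.16],[0,0,0.001],0.1]
    - [[0.006,0.001,0.2],[0,0,0.001],0.1]
    - [[0.006,0.001,0.217],[0,0,0.001],0.1]
    - [[0.006,0.001,0.217],[0,0,0.001],0.1]

```text
t: 21.55
position: [574.7, 202.5, 36.9]
tcp_rot: [3.141, 0.003, 0.012]
wrist_force: [-0.4, 0.4, 1.1]
opening: 0.548
```

```bash
python3 - <<'E'
from h import *
go([574.6,204.5,36],0.016)
cp=bot.camera_params('wrist');print(proj('wrist',np.array([[*bot.read_state()['position'][:2],60]]),cp))
p,d=bot.capture('wrist');cv2.imwrite('pics/wrist18.png',p)
E
```

```text
t 21.55 pos [574.7 202.5  36.9] rpy [3.1409 0.0033 0.012 ] F [-0.4  0.4  1.1] open 0.548
shift [-0.     -0.004   0.0018] turn [ 0.0005  0.0021 -0.0026]
[[276.15427529 309.94353049]]
```

View pics/wrist18.png

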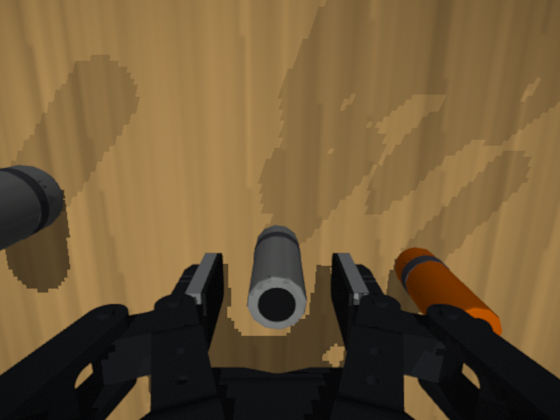

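Request:
jog_arm:
  commands:
    - [[0,-0.0045,0.001],[0,0,0],0.1]
    - [[0,-0.0045,0.001],[0,0,0],-0.2]
    - [[0,-0.0045,0.001],[0,0,0],-0.35]
    - [[0,-0.0045,0.001],[0,0,0],-0.5]
    - [[0,-0.0045,0.001],[0,0,0],-0.6]
    - [[0,-0.0045,0.001],[0,0,0],-0.7]
    - [[0,-0.0045,0.001],[0,0,0],-0.7]
  grip_force: 50

```text
t: 22.3
position: [576.5, 206.7, 38.8]
tcp_rot: [-3.141, -0.002, 0.014]
wrist_force: [-0.4, -0.5, 6.1]
opening: 0.241
```

```bash
python3 - <<'E'
from h import *
go([574.6,204.5,36],0.016)
E
```

```text
t 22.3 pos [576.5 206.7  38.8] rpy [-3.1412e+00 -1.5000e-03  1.4100e-02] F [-0.4 -0.5  6.1] open 0.241
shift [-0.0038  0.0043  0.0057] turn [-0.0003 -0.001  -0.0012]
```

Request:
jog_arm:
  commands:
    - [[0,0,-0.02],[0,0,0],-0.7]
    - [[0,0,-0.06],[0,0,0],-0.7]
    - [[0,0,-0.12],[0,0,0],-0.7]
    - [[0,0,-0.18],[0,0,0],-0.7]
    - [[0,0,-0.2],[0,0,0],-0.7]
    - [[0,0,-0.2],[0,0,0],-0.7]

```text
t: 22.9
position: [577.1, 206.7, 139.6]
tcp_rot: [-3.141, -0.004, 0.014]
wrist_force: [0.7, -0.9, -1.3]
opening: 0.241
```

```bash
python3 - <<'E'
from h import *
go([514,-45.5,137],0.016)
cp=bot.camera_params('wrist');print(proj('wrist',np.array([bot.read_state()['position']+[0,0,22]]),cp))
p,d=bot.capture('wrist');cv2.imwrite('pics/wrist19.png',p)
E
```

```text
t 22.9 pos [577.1 206.7 139.6] rpy [-3.1408 -0.0035  0.0139] F [ 0.7 -0.9 -1.3] open 0.241
shift [-0.1332  0.5026  0.0043] turn [-0.0005 -0.0023 -0.0013]
[[276.55990272 308.20010689]]
```

View pics/wrist19.png

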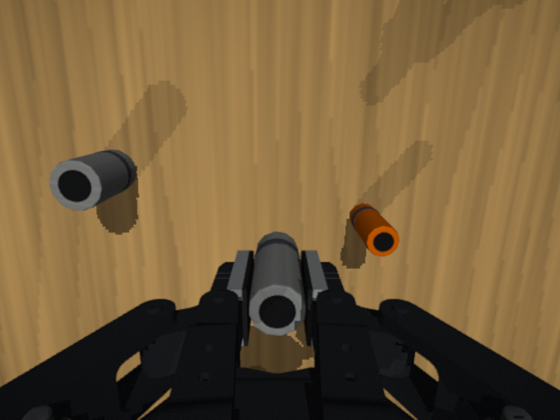

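Socket B is held upright, mouth at (276,310), so its axis is within 1 mm of the TCP. I carry it over.

Request:
jog_arm:
  commands:
    - [[-0.01,0.04,0],[0,0,0],-0.7]
    - [[-0.03,0.11,0],[0,0,0],-0.7]
    - [[-0.05,0.19,0],[0,0,0],-0.7]
    - [[-0.07,0.27,0],[0,0,0],-0.7]
    - [[-0.09,0.35,0],[0,0,0],-0.7]
    - [[-0.11,0.42,0],[0,0,0],-0.7]
    - [[-0.126,0.48,0],[0,0,0],-0.7]
    - [[-0.1332,0.503,0],[0,0,0],-0.7]

```text
t: 23.75
position: [510.8, -48.0, 135.8]
tcp_rot: [-3.141, 0.004, 0.011]
wrist_force: [0.5, 0.2, -1.6]
opening: 0.238
```

Request:
jog_arm:
  commands:
    - [[0,0,0],[0,0,0],-0.7]
    - [[0,0,0],[0,0,0],-0.7]

```text
t: 23.95
position: [512.4, -45.3, 136.9]
tcp_rot: [-3.14, 0.001, 0.014]
wrist_force: [-0.2, 0.5, -1.2]
opening: 0.244
```

```bash
python3 - <<'E'
from h import *
go([513.9,-45.5,72],0.016)
for c in('wrist','side'):
    cp=bot.camera_params(c)
    p,d=bot.capture(c)
    if c=='side':p=cv2.resize(p[130:270,200:360],None,fx=4.2,fy=4.2)
    cv2.imwrite(f'pics/{c}20.png',p)
E
```

```text
t 23.95 pos [512.4 -45.3 136.9] rpy [-3.1404e+00  1.4000e-03  1.3700e-02] F [-0.2  0.5 -1.2] open 0.244
shift [0.0032 0.0005 0.1298] turn [-0.0007  0.0009 -0.0015]
```

View pics/wrist20.png

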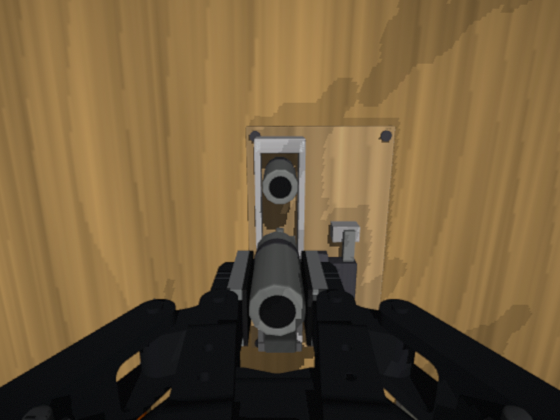

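View pics/side20.png

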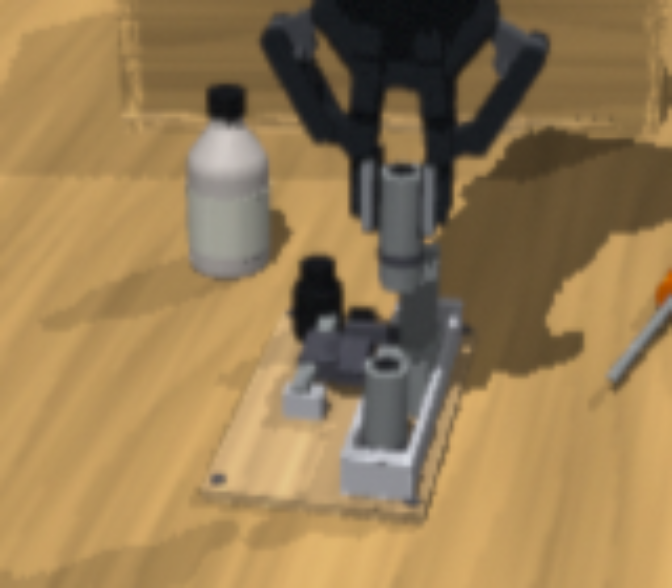

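Request:
jog_arm:
  commands:
    - [[0.003,0,0.02],[0,0,0],-0.7]
    - [[0.003,0,0.04],[0,0,0],-0.7]
    - [[0.003,0,0.07],[0,0,0],-0.7]
    - [[0.003,0,0.1],[0,0,0],-0.7]
    - [[0.003,0,0.13],[0,0,0],-0.7]
    - [[0.003,0,0.13],[0,0,0],-0.7]

```text
t: 24.65
position: [512.2, -44.9, 70.0]
tcp_rot: [-3.14, 0.005, 0.015]
wrist_force: [-0.4, 0.3, -0.5]
opening: 0.243
```

```bash
python3 - <<'E'
from h import *
go([513.9,-45.5,49],0.016)
for c in('wrist','side'):
    cp=bot.camera_params(c)
    p,d=bot.capture(c)
    if c=='side':p=cv2.resize(p[130:270,200:360],None,fx=4.2,fy=4.2)
    else: p=cv2.resize(p[140:350,180:380],None,fx=2.8,fy=2.8)
    cv2.imwrite(f'pics/{c}21.png',p)
E
```

```text
t 24.65 pos [512.2 -44.9  70. ] rpy [-3.1401  0.0049  0.0147] F [-0.4  0.3 -0.5] open 0.243
shift [0.0036 0.0013 0.0419] turn [-0.0009  0.0031 -0.0008]
```

View pics/wrist21.png

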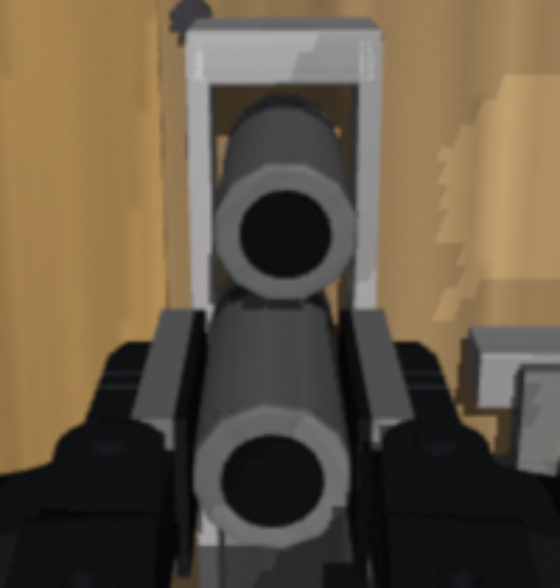

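View pics/side21.png

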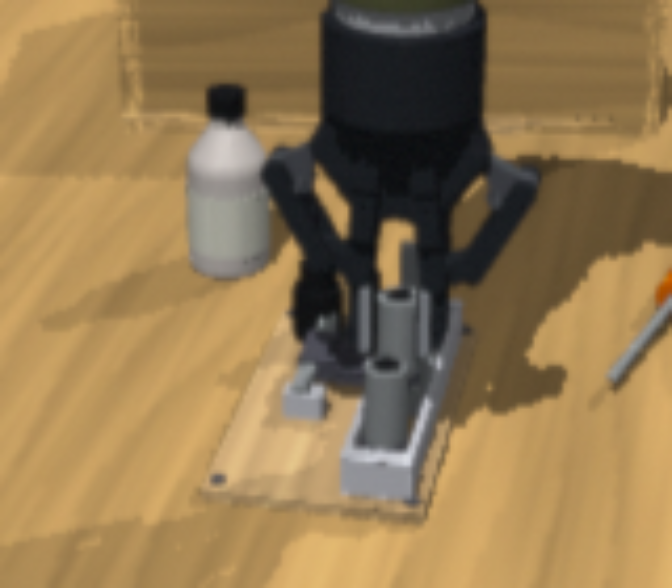

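Request:
jog_arm:
  commands:
    - [[0.003,0.001,0],[0,-0.003,0],-0.7]
    - [[0.003,0.001,0],[0,-0.003,0],-0.7]

```text
t: 24.95
position: [516.9, -46.6, 73.6]
tcp_rot: [3.141, 0.003, 0.014]
wrist_force: [0.3, -0.2, -1.4]
opening: 0.24
```

Request:
jog_arm:
  commands:
    - [[0,0,0.01],[0,0,0],-0.7]
    - [[0,0,0.016],[0,0,0],-0.7]
    - [[0,0,0.016],[0,0,0],-0.7]

```text
t: 25.25
position: [515.3, -46.3, 64.3]
tcp_rot: [-3.141, 0.006, 0.014]
wrist_force: [0.6, -0.0, -1.5]
opening: 0.241
```

```bash
python3 - <<'E'
from h import *
go([514,-45.5,48],0.016)
for c in('wrist',):
    p,d=bot.capture(c)
    p=cv2.resize(p[140:350,180:380],None,fx=2.8,fy=2.8)
    cv2.imwrite(f'pics/{c}22.png',p)
E
```

```text
t 25.25 pos [515.3 -46.3  64.3] rpy [-3.1412  0.0056  0.0138] F [ 0.6 -0.  -1.5] open 0.241
shift [-0.0024 -0.0017  0.0326] turn [-0.0002  0.0036 -0.0014]
```

View pics/wrist22.png

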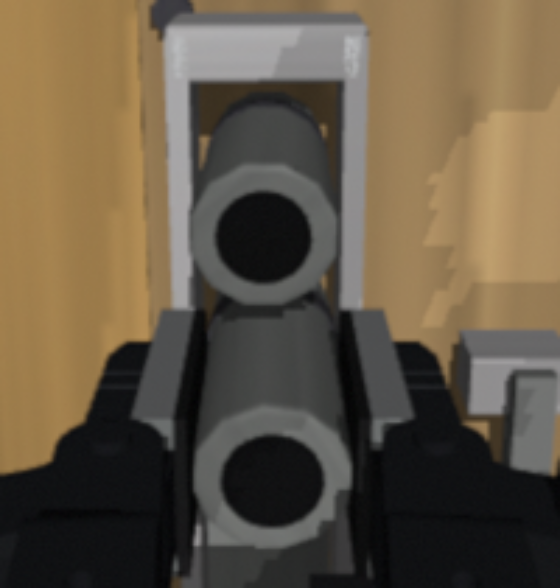

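Request:
jog_arm:
  commands:
    - [[-0.002,-0.001,0],[0,0,0],-0.7]
    - [[-0.002,-0.001,0],[0,0,0],-0.7]
    - [[-0.002,-0.001,0],[0,0,0],-0.7]

```text
t: 25.6
position: [514.8, -45.9, 64.9]
tcp_rot: [-3.142, 0.005, 0.014]
wrist_force: [-0.4, 0.0, -0.5]
opening: 0.24
```

Request:
jog_arm:
  commands:
    - [[0,0,0.01],[0,0,0],-0.7]
    - [[0,0,0.018],[0,0,0],-0.7]
    - [[0,0,0.022],[0,0,0],-0.7]
    - [[0,0,0.022],[0,0,0],-0.7]
    - [[0,0,0.022],[0,0,0],-0.7]

```text
t: 26.1
position: [514.6, -45.9, 53.7]
tcp_rot: [-3.141, 0.005, 0.014]
wrist_force: [0.1, -0.4, -1.3]
opening: 0.241
```

```bash
python3 - <<'E'
from h import *
go([514,-45.5,48],0.016)
for c in('wrist','side'):
    p,d=bot.capture(c)
    if c=='side':p=cv2.resize(p[130:270,200:360],None,fx=4.2,fy=4.2)
    else: p=cv2.resize(p[140:350,180:380],None,fx=2.8,fy=2.8)
    cv2.imwrite(f'pics/{c}23.png',p)
E
```

```text
t 26.1 pos [514.6 -45.9  53.7] rpy [-3.1414  0.005   0.0139] F [ 0.1 -0.4 -1.3] open 0.241
shift [-0.0012 -0.0008  0.0114] turn [-0.0001  0.0032 -0.0013]
```

View pics/wrist23.png

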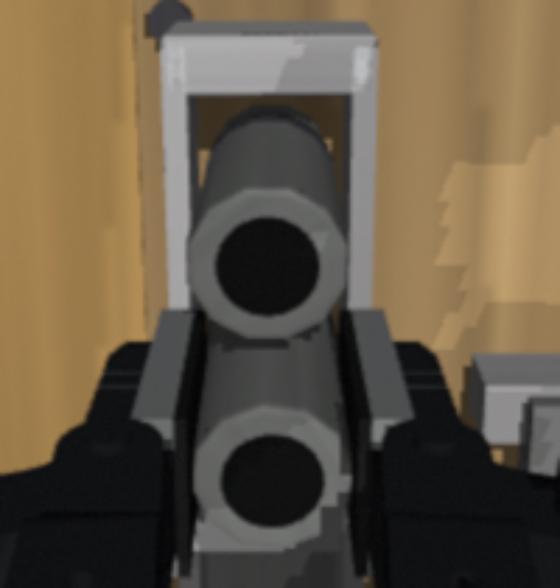

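View pics/side23.png

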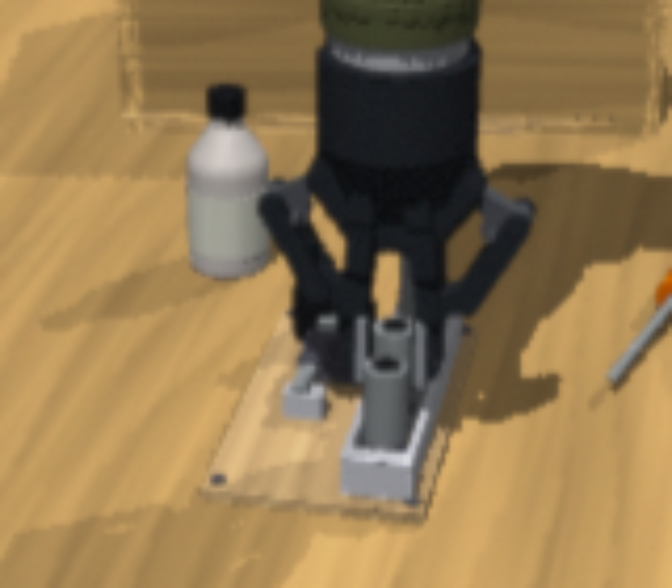

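Socket B's base is inside the channel behind A with a gap between them. I lower it until it touches.

Request:
jog_arm:
  commands:
    - [[-0.001,0,0.006],[0,0,0],-0.7]
    - [[-0.001,0,0.011],[0,0,0],-0.7]
    - [[-0.001,0,0.011],[0,0,0],-0.7]
    - [[-0.001,0,0.011],[0,0,0],-0.7]

```text
t: 26.6
position: [514.1, -45.9, 48.2]
tcp_rot: [-3.141, 0.005, 0.014]
wrist_force: [-0.4, 0.1, -1.6]
opening: 0.241
```

Request:
jog_arm:
  commands:
    - [[0,0,0.002],[0,0,0],-0.7]
    - [[0,0,0.002],[0,0,0],-0.7]

```text
t: 26.8
position: [514.2, -45.9, 47.3]
tcp_rot: [-3.142, 0.005, 0.014]
wrist_force: [0.2, 0.5, -0.8]
opening: 0.241
```

Request:
jog_arm:
  commands:
    - [[0,0,0.001],[0,0,0],-0.7]
    - [[0,0,0.001],[0,0,0],-0.7]

```text
t: 27.0
position: [514.3, -46.0, 46.9]
tcp_rot: [-3.141, 0.005, 0.014]
wrist_force: [-0.6, 0.8, -0.9]
opening: 0.241
```

Request:
jog_arm:
  commands:
    - [[0,0,0.001],[0,0,0],-0.7]
    - [[0,0,0.001],[0,0,0],-0.7]

```text
t: 27.2
position: [514.3, -46.0, 46.9]
tcp_rot: [3.141, 0.004, 0.014]
wrist_force: [-2.7, 0.5, 4.5]
opening: 0.236
```

Request:
jog_arm:
  commands:
    - [[0,0,0.001],[0,0,0],-0.7]
    - [[0,0,0.001],[0,0,0],-0.7]

```text
t: 27.4
position: [514.3, -46.0, 46.8]
tcp_rot: [3.141, 0.004, 0.014]
wrist_force: [-2.5, 0.9, 8.4]
opening: 0.24
```

Request:
jog_arm:
  commands:
    - [[0,0,-0.001],[0,0,0],-0.4]
    - [[0,0,-0.001],[0,0,0],-0.3]
    - [[0,0,-0.001],[0,0,0],-0.2]
    - [[0,0,-0.001],[0,0,0],-0.1]
    - [[0,0,-0.001],[0,0,0],-0.1]

```text
t: 27.9
position: [514.1, -45.9, 46.2]
tcp_rot: [-3.141, 0.005, 0.014]
wrist_force: [0.4, 0.8, 0.1]
opening: 0.448
```

Request:
jog_arm:
  commands:
    - [[0,0,-0.03],[0,0,0],-0.1]
    - [[0,0,-0.1],[0,0,0],-0.1]
    - [[0,0,-0.18],[0,0,0],-0.1]
    - [[0,0,-0.2],[0,0,0],0]
    - [[0,0,-0.2],[0,0,0],0]
    - [[0,0,-0.2],[0,0,0],0]

```text
t: 28.5
position: [514.1, -45.8, 145.4]
tcp_rot: [-3.141, 0.006, 0.014]
wrist_force: [-0.9, -0.0, -0.3]
opening: 0.498
```

```bash
python3 - <<'E'
from h import *
go([575.5,-149.5,120],0.016)
for c in('wrist','side'):
    cp=bot.camera_params(c)
    p,d=bot.capture(c)
    if c=='wrist':
      W=world(c,d,cp)
      for y in(-20,-46):
        D=np.hypot(W[...,0]-514,W[...,1]-y);Q=W[(D<13)&(W[...,2]>64)&(W[...,2]<75)];print(len(Q),Q.min(0),Q.max(0),Q.mean(0))
    if c=='side':p=cv2.resize(p[130:270,200:360],None,fx=4.2,fy=4.2)
    cv2.imwrite(f'pics/{c}24.png',p)
E
```

```text
t 28.5 pos [514.1 -45.8 145.4] rpy [-3.1412  0.0057  0.0139] F [-0.9 -0.  -0.3] open 0.498
shift [0.1201 0.2091 0.05  ] turn [-0.0002  0.0036 -0.0014]
951 [502.85529715 -31.3117302   64.00356838] [524.04598407 -10.05915764  69.52402624] [513.47573299 -20.32862471  67.53707188]
862 [503.60591572 -58.55187523  64.03877507] [524.71781146 -37.20546485  69.65816147] [513.88323083 -47.31956091  67.48775079]
```

View pics/wrist24.png

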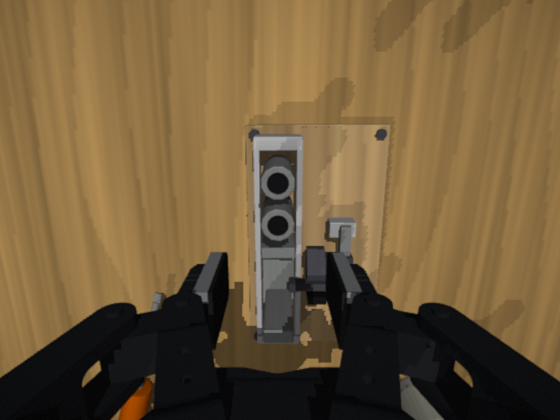

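View pics/side24.png

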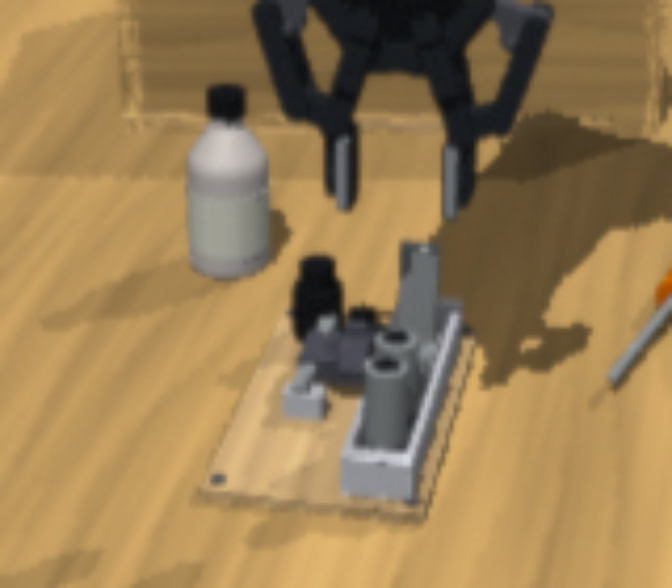

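Both sockets stand in the channel, mouths at (278,182) and (278,224), tops at z ≈ 68, and the follower is still held behind them. Next is the button.

Request:
jog_arm:
  commands:
    - [[0.04,0.07,0],[0,0,0],-1]
    - [[0.08,0.14,0],[0,0,0],-1]
    - [[0.12,0.209,0.02],[0,0,0],-1]
    - [[0.12,0.209,0.05],[0,0,0],-1]
    - [[0.12,0.209,0.05],[0,0,0],-1]
    - [[0.12,0.209,0.05],[0,0,0],-1]
  grip_force: 30

```text
t: 29.2
position: [574.5, -148.9, 119.4]
tcp_rot: [-3.14, 0.008, 0.014]
wrist_force: [0.4, 0.5, -0.0]
opening: -0.003
```

```bash
python3 - <<'E'
from h import *
go([575.6,-149.5,66],0.016)
for c in('wrist','side','scene'):
    cp=bot.camera_params(c)
    p,d=bot.capture(c)
    if c=='wrist':
      W=world(c,d,cp)
      D=np.hypot(W[...,0]-575.5,W[...,1]+149.5);Q=W[(D<14)&(W[...,2]>50)&(W[...,2]<57)];print(len(Q),Q.min(0) if len(Q) else 0,Q.max(0)if len(Q) else 0)
    if c=='side':p=cv2.resize(p[110:270,200:360],None,fx=3.7,fy=3.7)
    if c=='scene':p=cv2.resize(p[120:260,180:340],None,fx=4.2,fy=4.2)
    cv2.imwrite(f'pics/{c}25.png',p)
E
```

```text
t 29.2 pos [ 574.5 -148.9  119.4] rpy [-3.1398  0.0085  0.0139] F [ 0.4  0.5 -0. ] open -0.003
shift [0.0031 0.0015 0.1068] turn [-0.0012  0.0054 -0.0013]
794 [ 566.21062895 -158.81935522   50.02986586] [ 585.58579709 -139.33830781   55.2118959 ]
```

View pics/wrist25.png

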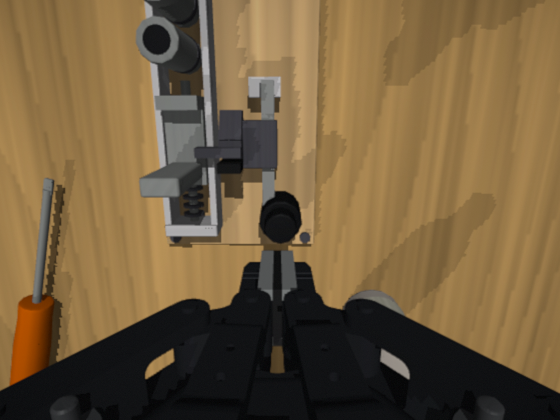

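View pics/scene25.png

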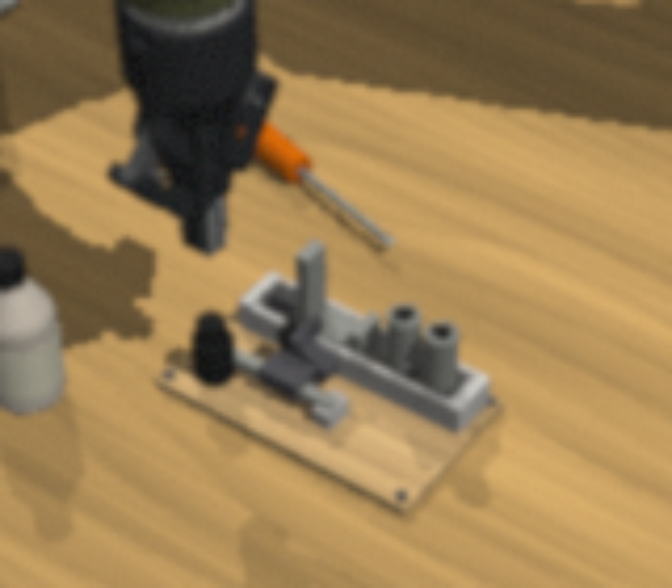

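View pics/side25.png

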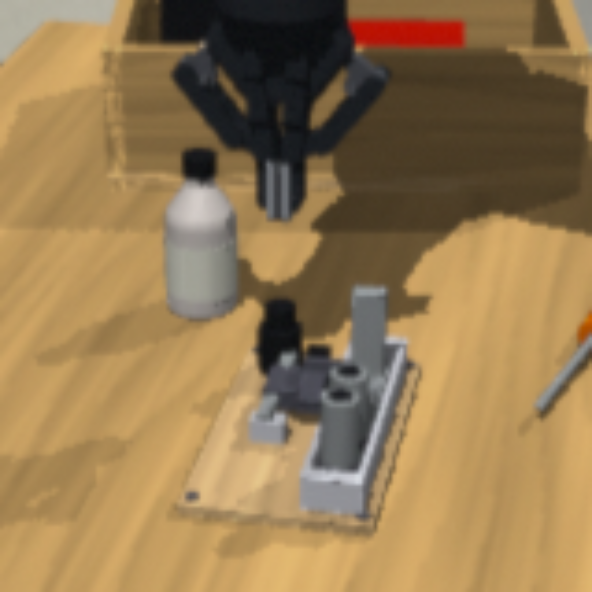

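Request:
jog_arm:
  commands:
    - [[0.003,0.001,0.04],[0,0.005,0],-1]
    - [[0.003,0.001,0.08],[0,0.005,0],-1]
    - [[0.003,0.001,0.104],[0,0.005,0],-1]
    - [[0.003,0.001,0.104],[0,0.005,0],-1]
    - [[0.003,0.001,0.104],[0,0.005,0],-1]

```text
t: 29.85
position: [577.5, -149.9, 69.7]
tcp_rot: [3.142, -0.004, 0.014]
wrist_force: [-0.7, -0.4, 0.0]
opening: 0.0
```

Request:
jog_arm:
  commands:
    - [[0,0,0.005],[0,0,0],-1]
    - [[0,0,0.01],[0,0,0],-1]
    - [[0,0,0.01],[0,0,0],-1]

```text
t: 30.15
position: [577.4, -150.1, 64.2]
tcp_rot: [3.142, -0.004, 0.014]
wrist_force: [0.0, -0.8, -0.4]
opening: -0.002
```

Request:
jog_arm:
  commands:
    - [[-0.003,-0.001,0.004],[0,0,0],-1]
    - [[-0.003,-0.001,0.008],[0,0,0],-1]
    - [[-0.003,-0.001,0.012],[0,0,0],-1]
    - [[-0.003,-0.001,0.014],[0,0,0],-1]
    - [[-0.003,-0.001,0.014],[0,0,0],-1]

```text
t: 30.65
position: [575.9, -149.7, 57.2]
tcp_rot: [3.141, -0.004, 0.014]
wrist_force: [1.3, -0.2, 2.9]
opening: 0.001
```

```bash
python3 - <<'E'
from h import *
go([575.6,-149.5,54],0.016)
for c in('side',):
    p,d=bot.capture(c)
    p=cv2.resize(p[110:270,200:360],None,fx=3.7,fy=3.7)
    cv2.imwrite(f'pics/{c}26.png',p)
E
```

```text
t 30.65 pos [ 575.9 -149.7   57.2] rpy [ 3.1414 -0.0036  0.0138] F [ 1.3 -0.2  2.9] open 0.001
shift [-0.0006 -0.0005  0.0064] turn [ 0.0002 -0.0023 -0.0014]
```

View pics/side26.png

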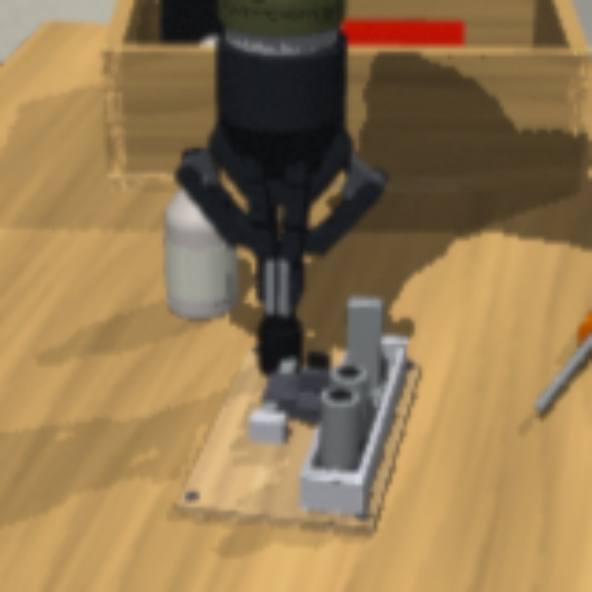

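Request:
jog_arm:
  commands:
    - [[0,0,0.003],[0,0,0],-1]
    - [[0,0,0.006],[0,0,0],-1]
    - [[0,0,0.007],[0,0,0],-1]
    - [[0,0,0.007],[0,0,0],-1]
    - [[0,0,0.007],[0,0,0],-1]
    - [[0,0,0.007],[0,0,0],-1]
    - [[0,0,0.007],[0,0,0],-1]
    - [[0,0,0.007],[0,0,0],-1]

```text
t: 31.5
position: [575.9, -149.7, 53.6]
tcp_rot: [3.141, -0.003, 0.014]
wrist_force: [-0.5, -0.5, 4.2]
opening: 0.001
```

```bash
python3 - <<'E'
from h import *
go([575.6,-149.5,54],0.016)
for c in('side',):
    p,d=bot.capture(c)
    p=cv2.resize(p[110:270,200:360],None,fx=3.7,fy=3.7)
    cv2.imwrite(f'pics/{c}27.png',p)
E
```

```text
t 31.5 pos [ 575.9 -149.7   53.6] rpy [ 3.1414 -0.0035  0.0138] F [-0.5 -0.5  4.2] open 0.001
shift [-0.0007 -0.0005 -0.0007] turn [ 0.0001 -0.0022 -0.0014]
```

View pics/side27.png

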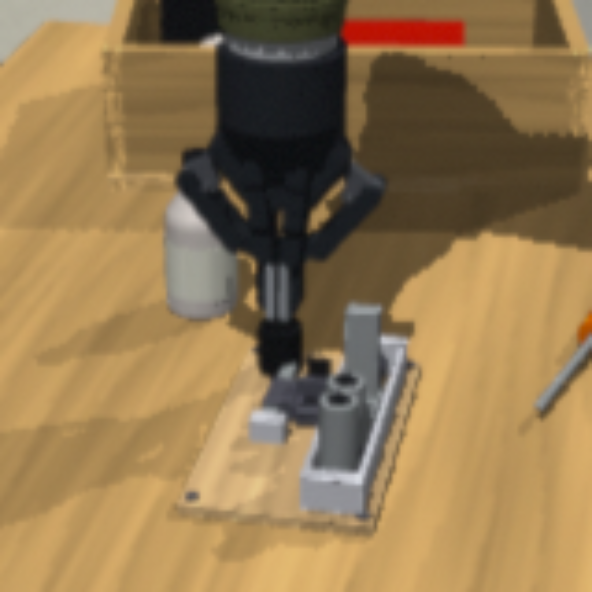

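The follower is closing. I hold the button briefly, then lift off.

Request:
jog_arm:
  commands:
    - [[0,0,0],[0,0,0],-1]
    - [[0,0,0],[0,0,0],-1]
    - [[0,0,0],[0,0,0],-1]
    - [[0,0,0],[0,0,0],-1]
    - [[0,0,0],[0,0,0],-1]
    - [[0,0,0],[0,0,0],-1]
    - [[0,0,0],[0,0,0],-1]
    - [[0,0,0],[0,0,0],-1]

```text
t: 32.35
position: [575.9, -149.7, 53.6]
tcp_rot: [3.141, -0.003, 0.014]
wrist_force: [1.0, -1.7, 3.0]
opening: 0.001
```

Request:
jog_arm:
  commands:
    - [[0,0,-0.01],[0,0,0],-1]
    - [[0,0,-0.02],[0,0,0],-1]
    - [[0,0,-0.06],[0,0,0],-1]
    - [[0,0,-0.14],[0,0,0],-1]
    - [[0,0,-0.22],[0,0,0],-1]
    - [[0,0,-0.22],[0,0,0],-1]
    - [[0,0,-0.22],[0,0,0],-1]

```text
t: 33.05
position: [575.6, -149.4, 164.5]
tcp_rot: [3.142, -0.004, 0.014]
wrist_force: [-1.0, -0.3, -1.2]
opening: 0.002
```

```bash
python3 - <<'E'
from h import *
go([545,-40,200],0.016)
for c in('side','scene'):
    p,d=bot.capture(c);W=world(c,d)
    m=(W[...,2]>50)&(W[...,2]<83)&(abs(W[...,0]-516)<15)&(W[...,1]>-140)&(W[...,1]<-65);print(c,'tab',W[m].min(0),W[m].max(0),W[m].mean(0))
    if c=='side':p=cv2.resize(p[110:270,200:360],None,fx=3.7,fy=3.7)
    if c=='scene':p=cv2.resize(p[120:260,180:340],None,fx=4.2,fy=4.2)
    cv2.imwrite(f'pics/{c}28.png',p)
E
```

```text
t 33.05 pos [ 575.6 -149.4  164.5] rpy [ 3.1415 -0.0045  0.0141] F [-1.  -0.3 -1.2] open 0.002
shift [-0.0579 -0.2196 -0.0714] turn [ 0.     -0.0028 -0.0012]
side tab [508.00883213 -98.19498248  50.09557425] [527.14945058 -84.32258099  82.70166086] [517.37051738 -89.42836203  66.6377433 ]
scene tab [ 507.09899378 -101.4676176    50.21906527] [529.88676546 -89.68372817  82.44058595] [519.59747796 -93.48169271  65.94974672]
```

View pics/side28.png

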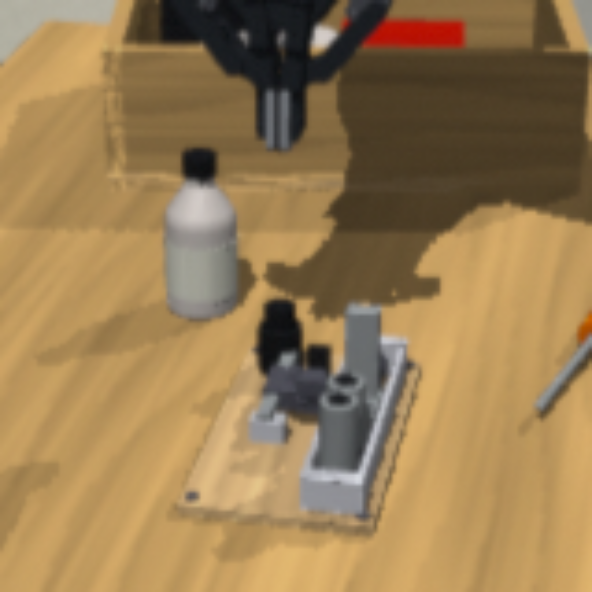

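View pics/scene28.png

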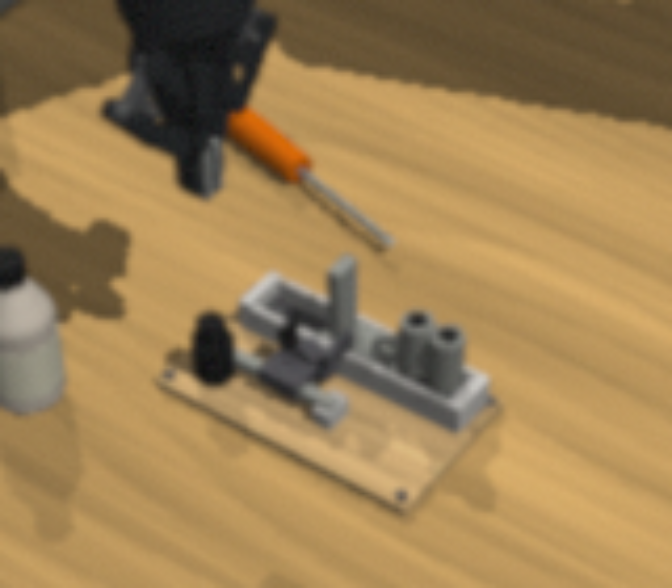

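Request:
jog_arm:
  commands:
    - [[-0.03,-0.08,-0.05],[0,0,0],-1]
    - [[-0.058,-0.16,-0.07],[0,0,0],-1]
    - [[-0.1,-0.2,-0.07],[0,0,0],-1]
    - [[-0.12,-0.2,-0.07],[0,0,0],-1]
    - [[-0.12,-0.2,-0.07],[0,0,0],-1]
    - [[-0.12,-0.2,-0.07],[0,0,0],-1]

```text
t: 33.75
position: [514.0, -51.1, 197.6]
tcp_rot: [-3.141, -0.002, 0.013]
wrist_force: [0.1, -0.6, -0.4]
opening: 0.005
```

```bash
python3 - <<'E'
from h import *
go([545,-40,200],0.016)
c='wrist';cp=bot.camera_params(c)
p,d=bot.capture(c);W=world(c,d,cp)
for y in(-17,-39.5):
    D=np.hypot(W[...,0]-514,W[...,1]-y);Q=W[(D<11)&(W[...,2]>66)&(W[...,2]<70)];print(len(Q),Q.min(0),Q.max(0),(Q.min(0)+Q.max(0))/2)
cv2.imwrite('pics/wrist29.png',p)
s,d=bot.capture('side');W=world('side',d)
m=(W[...,2]>50)&(W[...,2]<83)&(abs(W[...,0]-516)<15)&(W[...,1]>-140)&(W[...,1]<-65);print('tab',W[m].mean(0))
for q in('thick_socket_mid','oil_bottle','screwdriver_grip'):
    for r in bot.landmark_of('side',q)[:1]: print(q,r)
E
```

```text
t 33.75 pos [514.  -51.1 197.6] rpy [-3.1414e+00 -2.4000e-03  1.3000e-02] F [ 0.1 -0.6 -0.4] open 0.005
shift [ 0.0622 -0.0214 -0.0047] turn [-0.0001 -0.0015 -0.0019]
599 [503.43274134 -27.94280428  66.02492626] [523.79201258  -6.03269631  69.87477137] [513.61237696 -16.9877503   67.94984882]
545 [503.50117135 -48.32107782  66.00272754] [524.25057804 -28.58986937  69.98492184] [513.87587469 -38.45547359  67.99382469]
tab [517.31176574 -89.56921266  66.27669888]
thick_socket_mid {'point': [518.4, -99.3, 67.8], 'confidence': 0.66}
oil_bottle {'point': [649.7, -243.1, -4.5], 'confidence': 0.73}
screwdriver_grip {'point': [380.4, -267.6, 19.6], 'confidence': 0.75}
```

View pics/wrist29.png

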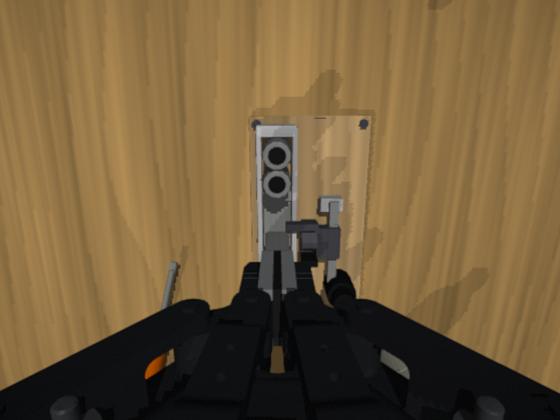

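The wrist view shows the sockets in a tight row, mouths at (277,156) and (277,184). The centres are about 11.5 and 33 mm from the end stop and the follower sits on them. I hand the job in.

```bash
python3 -c "
from cell import bot
print(bot.finish_job())"
```

```text
the job is handed in; nothing more can be done
None
```

The magazine is loaded with both slim sockets and I handed the job in at about 34 s of the 72 s allowed. No verdict was reported.

**What I did:**
- **Follower:** I drew it back by the tab. When the force rose from about 9 to 12.6 N on the back stop, I eased off. The catch held it with the gap at about 68 mm, and I took the hand away.
- **Sockets:** I set both slim grey sockets down upright in the channel, lowering each until I felt the floor.
- **Release:** I pressed the button about 8 mm, and the follower closed on the row.

**Last checks:**
- **Row:** The sockets stand at about 11.5 and 33 mm from the end stop, with their tops at z of about 68 mm.
- **Follower:** Its gap is about 43.6 mm, worked out from how far the tab had moved. The tab shifted only 0.14 mm between two looks, so it is at rest.
- **Oil bottle and screwdriver:** They read within the detector's error of where they started, apart from the bottle base and screwdriver heights, which read up to 5 mm different.

**One check failed:** In the last picture the detector put the thick socket on the follower's tab, an obvious false hit. Its position is therefore not confirmed at the end, but it was standing in place in the last pictures that showed it and the arm did not go near it after that.

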